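# Open the red side of a twin filter stand

## Task

Unscrew the red cap from its leaning canister on the twin filter stand, without forcing it, lift it free and set it down gently, upright with its open side down, in the empty compartment of the yellow tray. Leave the blue cap screwed on as it is and do not disturb the gasket in the tray or the two red filter cartridges.

Things in the scene. Friction and masses are not known exactly. Their poses are not given: they have to be found in the camera images.
- red_cap: Red screw cap, about 120 g, 60 mm high, on either canister. Origin: centre of its open underside; z: its axis, out of its closed top (leans 30 degrees while screwed on). Skirt 64 mm across from z = 0 to 31 mm; above it a solid round ribbed grip crown, 50 mm across, z = 31 to 60 mm. A white stripe on top points along its x. It unscrews anticlockwise seen from its top.
- blue_cap: Blue cap of the same size on the other canister, same axes; to be left screwed on.
- stand: Fixed grey twin filter stand, base 120 x 240 mm, origin under its centre, z up. Two aluminium canisters, 110 mm apart along y, lean 30 degrees to its -x. Midway between, parallel to them, a brass bleed valve 20 mm thick, its top level with the middle of the caps' crowns: no room for an open finger there. Behind (x = 15 to 45 mm): a block 110 mm high and a gauge at y = 0, 190 mm high.
- neck_left_seat (a point): Where a cap's origin lies when fully screwed on the canister at +y of the stand, 120 mm above the table. Coarse right-hand thread, 24 mm rise per turn; a cap comes free after about 215 degrees (14 mm of rise), with no stop there, then draws off along its axis. It stays where it is left between twists.
- neck_right_seat (a point): The same for the canister at -y. In each neck a spring presses up on the cap (12 N, spent after 8 mm of rise), so it is stiff at first (about 0.2 to 0.5 N m), then loose.
- tray: Fixed yellow tray, 120 x 210 mm, walls 25 mm high and 4 mm thick, floor 4 mm thick, divided by one wall across the middle into two compartments of 112 x 99 mm side by side along its y. Origin under its centre, z up. It stands left or right of the stand.
- empty_side (a point): Centre of the floor of the tray's empty compartment, on the floor's upper face (4 mm above the table).
- gasket: Loose black rubber ring, 72 mm outside, 6 mm thick, lying in the tray's other compartment; origin under its centre.
- green_bin: Fixed open green bin of stock, 120 x 190 x 55 mm, origin under its centre, on the other side of the stand from the tray.
- cartridge_left: Loose red filter cartridge standing upright, 80 mm across, 130 mm high, origin under its centre.
- cartridge_right: A second cartridge like it.
There are look-alikes about, which are no part of the job. Of the things like the tray, leave any that is orange; of the rest the larger one is meant. What is shaped like the cartridge_right but purple is not meant.

How it is judged:
On the way:
1. the red cap is off its thread and lifted more than 35 mm clear of both seats (distance between red_cap and neck_left_seat above 0.035 m and distance between red_cap and neck_right_seat above 0.035 m), for 0.1 s.
At the end, for the whole second after the job is handed in: The red cap stands upright (within 7 degrees), open side down and at rest, on the floor of the tray's empty compartment (within 33 mm of its centre), released; the blue cap is still screwed on (within 6 mm of its seat) and both cartridges stand upright (z of red_cap in the frame of empty_side between -0.004 and 0.006 m and horizontal distance between red_cap and empty_side below 0.033 m and angle between red_cap's own z axis and vertical below 0.12 rad and linear speed of red_cap below 0.02 m/s and (distance between blue_cap and neck_left_seat below 0.006 m or distance between blue_cap and neck_right_seat below 0.006 m) and angle between each of cartridge_left, cartridge_right's own z axis and vertical below 0.1 rad); the robot touches nothing.
It fails at once if the red cap is forced: more than 90 N between it and the stand (contact force between red_cap and stand above 90 N).
It fails at once if the red cap is dropped or thrown: faster than 0.6 m/s with no finger on it (linear speed of red_cap above 0.6 m/s and contact force between the fingers and red_cap below 0.05 N).
It fails at once if the blue cap is moved more than 6 mm (distance of blue_cap from where it was at the start of the episode above 0.006 m).
It fails at once if the gasket is moved more than 15 mm (distance of gasket from where it was at the start of the episode above 0.015 m).
It fails at once if a cartridge is moved more than 20 mm (distance of any of cartridge_left, cartridge_right from where it was at the start of the episode above 0.02 m).
It also fails if it takes over 58 s, if anything falls off the work surface, if the arm or the gripper's body presses on something with over 40 N, if the wrist force passes 120 N, or if a joint passes its speed limit or range.

## Robot

A 7-joint arm with a two-finger parallel gripper is mounted at the origin on the work surface. World frame = base frame: x ahead of the robot, y to its left, z up, the work surface at z = 0. Lengths are in m, angles in rad, forces in N, time in s.
With the tool pointing down it reaches from about 0.4 to 0.85 m from the base axis. Payload 4.5 kg.
Tool frame: the origin (TCP) lies on the centre line of the jaws, within the pads' length; the fingertips stand r.tip_extent ahead of it and the grasp point (between the pads) is the TCP (r.tip_extent is the distance from the TCP to the fingertips, in m); z points along the fingers, y is the line along which they close (so a half turn about z gives the same grasp; the last joint's range is limited). The gripper opens to 88 mm and grips with 3 to 60 N. Pads are 18 mm wide; open, the fingers measure 123 mm over their backs; the gripper's body (75 mm by 187 mm) begins 45 mm behind the grasp point.
Start: joints at [-1.214, 0.689, -0.195, 1.565, 0.157, 0.902, -0.215], TCP at [0.198, 0.593, 0.236] pointing down, gripper open.
Joint ranges: [-3.01, 3.01], [-0.46, 2.08], [-1.47, 1.51], [0.13, 2.56], [-1, 4.14], [0.04, 2.09], [-2.66, 2.66]. Speed limits (rad/s): [2.57, 2.57, 3.14, 3.14, 3.14, 3.14, 3.14].

## Interface

Orientations are given as a unit quaternion [x, y, z, w].
In Python, from plant import sensors, vision, finish_job, r gives the robot as it stands. The module is installed in compiled form; this text tells all that it offers.
- The arm moves only by the tool step_arm, never from a script. Its argument "steps" is a list of rows, each a list of 2 entries, a list of its own where there are three numbers: the shift along the tool's x, y, z in cm, then the turn, a rotation vector about the tool's x, y, z in degrees. A call has 1 to 12 rows; each row shifts and turns the commanded pose from where the row before left it, along the tool's axes as they then stand; what a row does not reach is not made up. A row lasts 1/8 s, in which the tool goes at most 62.5 mm and 10.7 degrees, less where a joint would pass 70% of its speed; a pose out of reach is approached as far as the arm can. A call with a gripper value outside its range is refused whole. "claw" is the opening, from -1 (shut) to 1 (fully open), set as the call begins (left out, the last holds). The fingers move at their own pace and stop on an object; "grip_force" is the grip in N (left out, the last holds). Time passes only in rows, so rows that do not move let the fingers close. It gives the time, the measured TCP pose, the force, the opening and the grip force at its end, in the units of the state.
- sensors.get_state(): the state, without advancing time (a new reading comes with each control period).
- vision.snapshot(name): name is "scene" or "top" or "wrist"; returns a dict with "img" (480x640x3 uint8, red, green, blue), "fx", "fy", "cx", "cy" (pixels), "position" and "rotation" of the camera in the world. Camera axes: x right, y down, z forward; pixel columns grow to the right and rows downward; lengths in m; the calibration is good to about 2 mm. A picture is of the moment at which its call begins. There is no depth.
- finish_job(): hands the job in; it is judged then, once.
The state is a dict: "clock": time; "q": joint angles; "qd": joint speeds; "joint_torque": joint torques, N m; "tool_pos": TCP position; "eef_rot": TCP orientation; "contact_force": force on the tool from outside, world axes, zero at the start; "moment": the same for the moment, N m; "opening": opening from 0.0 (shut) to 1.0 (fully open); "finger_force": force on a finger pad.
Only numpy, scipy, OpenCV 4.12 (cv2) and the standard library are available. Lean on these libraries where they do the work, as an engineer would, in place of code of your own. Each camera call takes 0.05 s, during which the arm holds its last target. There are 200 camera calls.

## Working session

There is one attempt and no reset: what is moved stays moved. The work goes in short steps, Python scripts to look and compute and a tool call to move; the robot and the scene stay as the last step left them, time stands still between calls to the robot, and variables do not carry over. Pictures are saved under pics/ and viewed, at most 10 in all, crops included, and the job is handed in when it is done.

Besides the shell and the picture viewer there is one more tool, called after "Emit:" as name(argument=value, ...) on one line, values as JSON. step_arm: Moves the arm, as the interface text tells. Its arguments: {"type":"object","properties":{"steps":{"type":"array"},"claw":{"type":"number"},"grip_force":{"type":"number"}},"required":["steps"]}

```bash
mkdir -p pics
python3 - <<'E'
from plant import sensors, vision, r
import cv2,pickle
s=sensors.get_state();print({k:s[k] for k in('clock','tool_pos','eef_rot','opening')},r.tip_extent)
for n in('scene','top'):
    d=vision.snapshot(n);pickle.dump(d,open(n+'0.pkl','wb'));cv2.imwrite(f'pics/{n}0.png',d['img'][...,::-1]);print(n,d['fx'],d['cx'],d['cy'],d['position'],d['rotation'])
E
```

```text
{'clock': 0.0, 'tool_pos': array([0.19813343, 0.5921027 , 0.23532006]), 'eef_rot': array([ 1.60691584e-01,  9.87004251e-01, -9.04790373e-04, -7.16454653e-05]), 'opening': 0.9993240016380859} 0.019
scene 578.9078495543707 330.04275312976887 233.81220905764098 [ 1.10575102 -0.75594578  0.97782026] [ 0.86223984  0.30516035 -0.14330316 -0.37799977]
top 513.4065564472255 325.6108217316277 241.5724660467414 [3.04618045e-01 3.41600903e-04 1.32413823e+00] [ 0.70796086 -0.70210716  0.05707798 -0.05078452]
```

View pics/scene0.png

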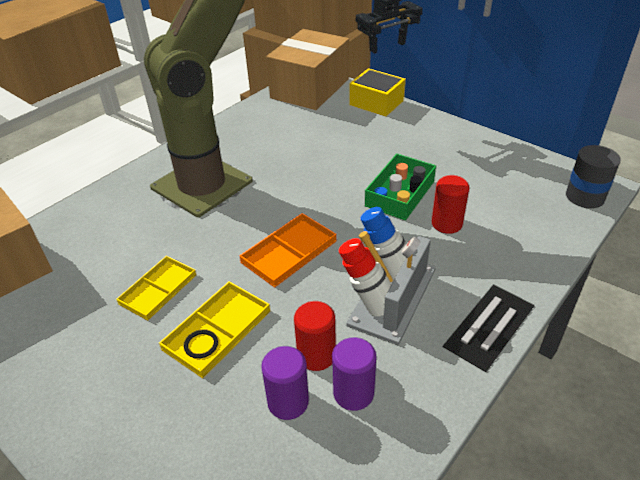

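View pics/top0.png

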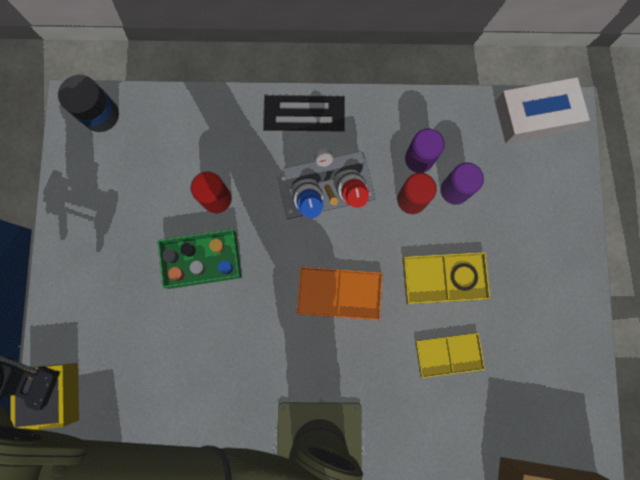

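The top view shows these candidates:
- **Trays:** orange (340,293) is excluded. Of the two yellow ones, the larger at (447,277) is the one meant, not the small one at (450,355). Its gasket is at (464,277), so the empty side is around (425,278).
- **Caps:** red is at (354,192) on the -y canister, and blue is at (310,203).
- **Cartridges:** red ones are at (211,192) and (417,193). The two purple ones are not meant.

I'll confirm this in one enlarged crop.

Run:
```python
import cv2,pickle,numpy as np
t=pickle.load(open('top0.pkl','rb'))['img'][...,::-1];s=pickle.load(open('scene0.pkl','rb'))['img'][...,::-1]
R=lambda im,x,y,w,h,k:cv2.resize(im[y:y+h,x:x+w],None,fx=k,fy=k,interpolation=cv2.INTER_CUBIC)
a=R(t,275,145,100,75,4);b=R(s,330,200,100,75,4);c=R(t,395,240,100,75,4);d=R(s,340,230,50,37,8)
d=cv2.resize(d,(400,300))
cv2.imwrite('pics/crop1.png',np.vstack([np.hstack([a,b]),np.hstack([c,d])]))
```

```text
(no output)
```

View pics/crop1.png

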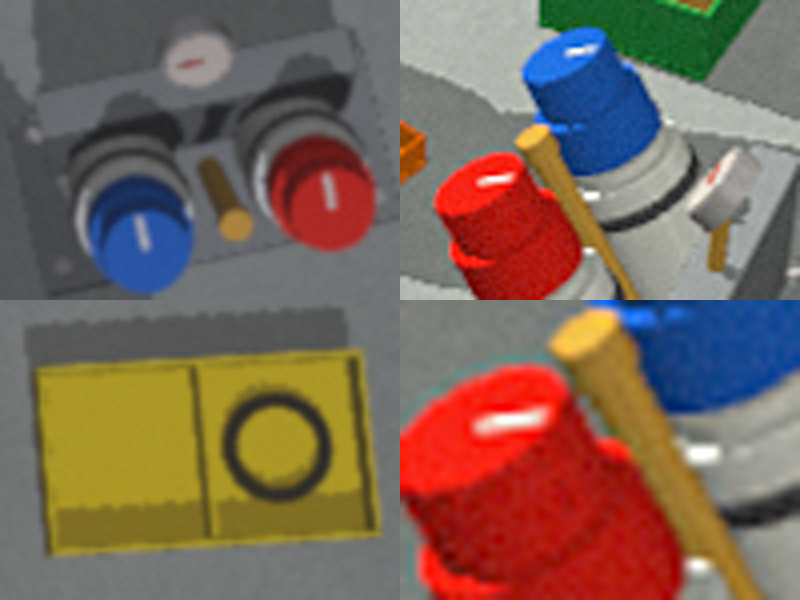

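Confirmed: the red cap sits on the right (-y) canister with its stripe pointing back to +x. The larger yellow tray has its gasket in the right compartment, so the left one is empty. Top-face centres (stripe roots) in full-image pixels:

| Cap | Top view | Scene view |
|---|---|---|
| Red | (357.8,196.2) | (350,246.8) |
| Blue | (311.5,207) | (372,214.5) |

```bash
cat > h.py <<'E'
import numpy as np,cv2,pickle
from scipy.spatial.transform import Rotation as Ro
def ray(d,p):
    v=np.array([(p[0]-d['cx'])/d['fx'],(p[1]-d['cy'])/d['fy'],1.]);R=d['rotation']
    R=Ro.from_quat(R) if np.size(R)==4 else Ro.from_matrix(R)
    v=R.apply(v);return np.array(d['position']),v/np.linalg.norm(v)
def plane(d,p,z):
    o,v=ray(d,p);return o+v*(z-o[2])/v[2]
def tri(L):
    A=0;b=0
    for d,p in L:
        o,v=ray(d,p);M=np.eye(3)-np.outer(v,v);A=A+M;b=b+M@o
    x=np.linalg.solve(A,b);return x,[float(np.linalg.norm(np.cross(x-ray(d,p)[0],ray(d,p)[1]))) for d,p in L]
E
python3 - <<'E'
from h import *
t=pickle.load(open('top0.pkl','rb'));s=pickle.load(open('scene0.pkl','rb'))
P={}
for n,a,b in(('red',(357.8,196.2),(350,246.8)),('blue',(311.5,207),(372,214.5)),('valve',(334,201.2),(365.2,233.8))):
    P[n],e=tri([(t,a),(s,b)]);print(n,P[n].round(4),np.round(e,4),'top@z',plane(t,a,.172).round(4))
d=P['blue']-P['red'];print(np.linalg.norm(d),'yaw deg',np.degrees(np.arctan2(-d[0],d[1])))
hsv=cv2.cvtColor(t['img'],cv2.COLOR_RGB2HSV)
m=cv2.inRange(hsv,(23,120,60),(33,255,255));k,l,st,c=cv2.connectedComponentsWithStats(m)
for i in range(1,k):
    if st[i,4]>200 and 400<c[i][0]<500:print('tray',st[i],c[i])
    if st[i,4]>200 and 400<c[i][0]<500 and c[i][1]<310:
        pass
pts=np.argwhere((m>0))[:,::-1];pts=pts[(pts[:,0]>398)&(pts[:,0]<495)&(pts[:,1]>245)&(pts[:,1]<310)]
rc=cv2.minAreaRect(pts.astype(np.float32));bp=cv2.boxPoints(rc);w=np.array([plane(t,p,.025) for p in bp]);print(bp,w.round(3),w.mean(0))
m=cv2.inRange(hsv,(0,150,60),(6,255,255))|cv2.inRange(hsv,(172,150,60),(180,255,255));k,l,st,c=cv2.connectedComponentsWithStats(m)
for i in range(1,k):
    if st[i,4]>200:print('red',st[i],plane(t,c[i],.1).round(3))
E
```

```text
red [ 0.5887 -0.0831  0.1695] [0.0004 0.0004] top@z [ 0.5884 -0.0826  0.172 ]
blue [0.5631 0.0244 0.1697] [0.001 0.001] top@z [0.5619 0.0237 0.172 ]
valve [ 0.581  -0.0263  0.1595] [0.0027 0.0027] top@z [ 0.576  -0.0278  0.172 ]
0.11045023710712486 yaw deg 13.372700601525267
tray [ 404  252   86   52 3355] [443.21013413 277.81758569]
tray [454 266  21  21 350] [463.96571429 276.16285714]
tray [ 416  333   69   45 2386] [449.72590109 354.90737636]
[[403.1414  256.40344]
 [486.73453 251.4862 ]
 [489.50693 298.61725]
 [405.9138  303.5345 ]] [[ 0.468 -0.209  0.025]
 [ 0.483 -0.423  0.025]
 [ 0.363 -0.425  0.025]
 [ 0.349 -0.214  0.025]] [ 0.41548223 -0.31779918  0.025     ]
red [ 191  172   40   41 1054] [0.613 0.274 0.1  ]
red [ 400  173   36   40 1007] [ 0.617 -0.235  0.1  ]
red [343 180  25  27 526] [ 0.614 -0.081  0.1  ]
```

```bash
cat >> h.py <<'E'
psi=np.radians(13.4)
a=np.array([-.5*np.cos(psi),-.5*np.sin(psi),np.sqrt(.75)])
e1=np.array([np.sqrt(.75)*np.cos(psi),np.sqrt(.75)*np.sin(psi),.5]);e2=np.array([-np.sin(psi),np.cos(psi),0])
top=np.array([.588,-.083,.172])
def Rcap(phi):
    y=np.cos(np.radians(phi))*e1+np.sin(np.radians(phi))*e2
    return Ro.from_matrix(np.c_[np.cross(y,-a),y,-a])
def phi_now(R):
    y=R.as_matrix()[:,1];return float(np.degrees(np.arctan2(y@e2,y@e1)))
def rel(st,p,R):
    R0=Ro.from_quat(st['eef_rot']);return (R0.inv().apply(np.array(p)-st['tool_pos'])*100).round(2),np.degrees((R0.inv()*R).as_rotvec()).round(1)
E
python3 - <<'E'
from h import *
from plant import sensors
s=sensors.get_state();R0=Ro.from_quat(s['eef_rot'])
print(rel(s,[.45,.35,.36],R0)[0])
d=dict(s);d['tool_pos']=np.array([.45,.35,.36]);print(rel(d,[.52,-.09,.33],R0)[0])
print('grasp',top-.0065*a,'pre',top+.09*a)
# yaw part about tool z first, then tilt
T=Rcap(-120)
for k in (165,170,175,180,185):print(k,np.degrees(((R0*Ro.from_rotvec([0,0,np.radians(k)])).inv()*T).as_rotvec()).round(1))
E
```

```text
[-31.57 -15.   -12.43]
[-20.59 -39.5    3.07]
grasp [ 0.59116152 -0.08224682  0.16637083] pre [ 0.54422509 -0.09342866  0.24994229]
165 [12.1 27.6 12.8]
170 [13.2 27.   7.9]
175 [14.4 26.4  3.1]
180 [15.5 25.7 -1.8]
185 [16.6 25.  -6.7]
```

Emit:
step_arm(steps=[[[-4.5, -2.1, -1.8], [0, 0, 0]], [[-4.5, -2.1, -1.8], [0, 0, 0]], [[-4.5, -2.1, -1.8], [0, 0, 0]], [[-4.5, -2.1, -1.8], [0, 0, 0]], [[-4.5, -2.1, -1.8], [0, 0, 0]], [[-4.5, -2.1, -1.8], [0, 0, 0]], [[-4.5, -2.1, -1.8], [0, 0, 0]]], claw=1)

```text
clock: 0.98
tool_pos: [0.4512, 0.3519, 0.3624]
eef_rot: [0.161, 0.987, -0.0, -0.0]
contact_force: [0.7, 1.2, -0.1]
opening: 0.998
finger_force: 0.0
```

Emit:
step_arm(steps=[[[-2.3, -4.4, 0.3], [0, 0, 0]], [[-2.3, -4.4, 0.3], [0, 0, 0]], [[-2.3, -4.4, 0.3], [0, 0, 0]], [[-2.3, -4.4, 0.3], [0, 0, 0]], [[-2.3, -4.4, 0.3], [0, 0, 0]], [[-2.3, -4.4, 0.3], [0, 0, 0]], [[-2.3, -4.4, 0.3], [0, 0, 0]], [[-2.3, -4.4, 0.3], [0, 0, 0]], [[-2.3, -4.4, 0.3], [0, 0, 0]]])

```text
clock: 2.1
tool_pos: [0.5209, -0.0894, 0.3347]
eef_rot: [0.161, 0.987, 0.0, -0.0]
contact_force: [0.8, 0.2, -0.3]
opening: 1.0
finger_force: 0.0
```

Emit:
step_arm(steps=[[[0, 0, 0], [0, 0, 10]], [[0, 0, 0], [0, 0, 10]], [[0, 0, 0], [0, 0, 10]], [[0, 0, 0], [0, 0, 10]], [[0, 0, 0], [0, 0, 10]], [[0, 0, 0], [0, 0, 10]], [[0, 0, 0], [0, 0, 10]], [[0, 0, 0], [0, 0, 10]], [[0, 0, 0], [0, 0, 10]]])

```text
clock: 3.22
tool_pos: [0.5207, -0.0877, 0.3347]
eef_rot: [0.813, 0.582, -0.0, -0.0]
contact_force: [-0.3, -0.1, 0.4]
opening: 1.003
finger_force: 0.0
```

Run:
```python
from h import *
from plant import sensors
s=sensors.get_state();print(s['clock'],s['q'].round(2),s['tool_pos'].round(4));print(rel(s,top+.09*a,Rcap(-120)))
```

```text
3.225 [-0.09  0.45  0.27  1.73 -0.14  0.98 -0.1 ] [ 0.5207 -0.0877  0.3347]
(array([0.21, 2.42, 8.48]), array([-8. , 32.2, 85.6]))
```

Emit:
step_arm(steps=[[[0, 0, 0], [0, 0, 10]], [[0, 0, 0], [0, 0, 10]], [[0, 0, 0], [0, 0, 10]], [[0, 0, 0], [0, 0, 10]], [[0, 0, 0], [0, 0, 10]], [[0, 0, 0], [0, 0, 10]], [[0, 0, 0], [0, 0, 10]], [[0, 0, 0], [0, 0, 10]]])

```text
clock: 4.22
tool_pos: [0.5207, -0.0875, 0.3347]
eef_rot: [0.997, -0.077, -0.0, -0.0]
contact_force: [1.2, 0.4, -0.7]
opening: 1.0
finger_force: 0.0
```

Run:
```python
from h import *
from plant import sensors
s=sensors.get_state();print(s['clock'],s['q'].round(2),s['tool_pos'].round(4));print(rel(s,top+.09*a,Rcap(-120)))
```

```text
4.225 [-0.33  0.51  0.67  1.74 -0.37  1.02 -1.25] [ 0.5207 -0.0875  0.3347]
(array([2.42, 0.22, 8.48]), array([13.2, 27. ,  7.6]))
```

Emit:
step_arm(steps=[[[0, 0, 0], [3.3, 6.7, 1.9]], [[0, 0, 0], [3.3, 6.7, 1.9]], [[0, 0, 0], [3.3, 6.7, 1.9]], [[0, 0, 0], [3.3, 6.7, 1.9]], [[0, 0, 0], [0, 0, 0]]])

```text
clock: 4.85
tool_pos: [0.518, -0.0891, 0.3342]
eef_rot: [0.957, -0.139, 0.237, -0.097]
contact_force: [0.5, 0.2, -0.1]
opening: 1.006
finger_force: 0.0
```

Run:
```python
from h import *
from plant import sensors,vision
s=sensors.get_state();print(s['clock'],s['q'].round(2),s['tool_pos'].round(4));print(rel(s,top+.09*a,Rcap(-120)),rel(s,top-.0065*a,Rcap(-120)))
d=vision.snapshot('wrist');pickle.dump(d,open('w1.pkl','wb'));cv2.imwrite('pics/w1.png',d['img'][...,::-1])
```

```text
4.85 [ 0.06  0.3   0.22  2.17 -0.98  0.37 -0.73] [ 0.518  -0.0891  0.3342]
(array([-1.23,  1.96,  8.52]), array([-0.1,  0.4, -0.1])) (array([-1.16,  1.97, 18.17]), array([-0.1,  0.4, -0.1]))
```

View pics/w1.png

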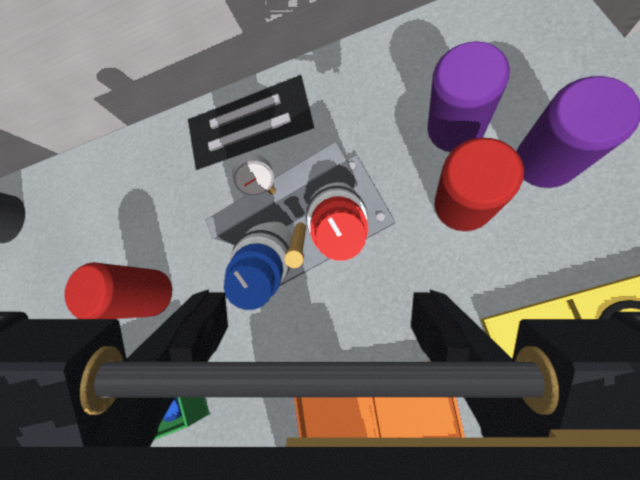

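The wrist view shows the red cap top face at about (340,233) with its stripe pointing up-left, the valve top at (294,258), and blue at (250,285). I'll check the estimate and the approach.

Run:
```python
from h import *
d=pickle.load(open('w1.pkl','rb'))
t=pickle.load(open('top0.pkl','rb'));s=pickle.load(open('scene0.pkl','rb'))
hsv=cv2.cvtColor(d['img'],cv2.COLOR_RGB2HSV);v=d['img'][...,0].astype(int)
sub=((hsv[...,0]<7)|(hsv[...,0]>172))&(hsv[...,1]>140)
m=(sub&(v>205)).astype(np.uint8);m[:,:300]=0;m[:,380:]=0;m[:190]=0;m[270:]=0
m=cv2.morphologyEx(m,cv2.MORPH_CLOSE,np.ones((11,11)))
c=max(cv2.findContours(m,0,2)[0],key=cv2.contourArea);e=cv2.fitEllipse(c);print(e)
for p in (e[0],(340,234)):
  print(plane(d,p,.172).round(4),tri([(d,p),(t,(357.8,196.2)),(s,(350,246.8))]))
R=Ro.from_quat(d['rotation']) if np.size(d['rotation'])==4 else Ro.from_matrix(d['rotation'])
X=R.inv().apply(top-d['position']);print('proj',d['fx']*X[0]/X[2]+d['cx'],d['fy']*X[1]/X[2]+d['cy'])
```

```text
((341.1332702636719, 233.77316284179688), (47.77426528930664, 58.19835662841797), 55.51325607299805)
[ 0.589  -0.0842  0.172 ] (array([ 0.58902383, -0.08345572,  0.16988197]), [0.0006571439817027098, 0.0007028335607713745, 0.0004083762830482213])
[ 0.5891 -0.0831  0.172 ] (array([ 0.58900672, -0.083021  ,  0.16984441]), [0.0006194598354798546, 0.0002755171454148981, 0.0006776396161165642])
proj 340.1886887137649 235.06170937796196
```

Emit:
step_arm(steps=[[[-0.6, 1.0, 3], [0, 0.4, 0]], [[-0.6, 1.0, 3], [0, 0, 0]], [[0, 0, 3.5], [0, 0, 0]], [[0, 0, 0], [0, 0, 0]]])

```text
clock: 5.4
tool_pos: [0.5556, -0.0924, 0.2523]
eef_rot: [0.958, -0.136, 0.234, -0.096]
contact_force: [-0.6, 0.3, -0.4]
opening: 1.001
finger_force: 0.0
```

```bash
sed -i 's/^top=.*/top=np.array([.5888,-.0833,.171])/' h.py
python3 - <<'E'
from h import *
from plant import sensors
s=sensors.get_state();print(s['clock'],s['q'].round(2),s['tool_pos'].round(4),phi_now(Ro.from_quat(s['eef_rot'])));print(rel(s,top-.0065*a,Rcap(-120)))
E
```

```text
5.4 [ 0.45  0.5  -0.35  2.17 -1.    0.05 -0.69] [ 0.5556 -0.0924  0.2523] -119.68677853964529
(array([-0.87,  0.44,  9.42]), array([-0. ,  0.8,  0.3]))
```

The arm is against its limits here (q5 = -1, q6 ≈ 0.05), so I need to know which configurations are feasible. I'll fit a simple forward-kinematics model from the logged poses.

```bash
cat > fk.py <<'E'
import numpy as np
from scipy.spatial.transform import Rotation as Ro
def fk(q,sg,L):
    R=Ro.identity();p=np.zeros(3);ax='zyzyzyz';d=[L[0],0,L[1],0,L[2],0,L[3]]
    off=[L[4],L[5],0,L[6],0,L[7],L[8]]
    for i in range(7):
        if ax[i]=='z' :
            R=R*Ro.from_euler('z',sg[i]*q[i]+off[i]);p=p+R.apply([0,0,d[i]])
        else:R=R*Ro.from_euler('y',sg[i]*q[i]+off[i])
    return p,R
E
cat > fit.py <<'E'
from fk import *
import itertools
from scipy.optimize import least_squares
D=[([-1.214,0.689,-0.195,1.565,0.157,0.902,-0.215],[.198,.592,.235],[.1607,.987,-.0009,0]),
([-0.09,0.45,0.27,1.73,-0.14,0.98,-0.1],[.5207,-.0877,.3347],[.813,.582,0,0]),
([-0.33,0.51,0.67,1.74,-0.37,1.02,-1.25],[.5207,-.0875,.3347],[.997,-.077,0,0]),
([0.06,0.3,0.22,2.17,-0.98,0.37,-0.73],[.518,-.0891,.3342],[.957,-.139,.237,-.097]),
([0.45,0.5,-0.35,2.17,-1,.05,-.69],[.5556,-.0924,.2523],[.958,-.136,.234,-.096])]
def res(L,sg):
    o=[]
    for q,p,u in D:
        P,R=fk(q,sg,L);o+=list((P-p)*5)+list((R.inv()*Ro.from_quat(u)).as_rotvec())
    return o
best=[]
for s in itertools.product([1,-1],repeat=4):
    sg=[s[0],1,s[1],1,s[2],1,s[3]]
    for y0 in (0,np.pi/2,-np.pi/2,np.pi):
        f=least_squares(res,[.33,.35,.35,.2,0,0,0,0,y0],args=(sg,),max_nfev=60);best.append((f.cost,sg,f.x))
best.sort(key=lambda b:b[0])
for b in best[:3]:print(b[0],b[1],b[2].round(3))
print(np.round(res(best[0][2],best[0][1]),3).reshape(-1,6))
E
timeout 200 python3 fit.py
```

```text
0.0017532942562652092 [-1, 1, -1, 1, -1, 1, -1] [ 0.342  0.547  0.347  0.3   -0.078  0.026 -0.029  0.016  1.496]
0.0017532942562652526 [-1, 1, 1, 1, 1, 1, -1] [ 0.342 -0.547 -0.347  0.3   -0.078  3.167 -0.029 -3.125  1.496]
0.0017532942562652576 [-1, 1, 1, 1, 1, 1, -1] [ 0.342 -0.547 -0.347  0.3   -0.078  3.167 -0.029 -3.125  1.496]
[[ 0.009 -0.006  0.027 -0.01  -0.003 -0.006]
 [ 0.007  0.007  0.004 -0.011  0.006 -0.004]
 [ 0.001  0.005 -0.012  0.004  0.01   0.006]
 [-0.001  0.006 -0.025  0.024 -0.008  0.011]
 [ 0.005 -0.     0.007  0.012 -0.014 -0.007]]
```

```bash
cat > ik.py <<'E'
from fk import *
from h import a,top,Rcap
from scipy.optimize import least_squares
SG=[-1,1,-1,1,-1,1,-1];L=[.342,.547,.347,.3,-.078,.026,-.029,.016,1.496]
lo=np.array([-3.01,-.46,-1.47,.13,-1,.04,-2.66])+.03;hi=np.array([3.01,2.08,1.51,2.56,4.14,2.09,2.66])-.03
def ik(p,R,q0,w=.01):
    def f(q):
        P,Q=fk(q,SG,L);return np.r_[(P-p)*5,(Q.inv()*R).as_rotvec(),w*(q-q0)]
    s=least_squares(f,np.clip(q0,lo+1e-3,hi-1e-3),bounds=(lo,hi),max_nfev=100)
    P,Q=fk(s.x,SG,L);return s.x,np.linalg.norm(P-p)*1000+np.degrees((Q.inv()*R).magnitude())
E
cat > scan.py <<'E'
from ik import *
rng=np.random.default_rng(0)
for phi in (-150,-120,-90,-60,-30,0,30,60,90,120):
    S=[]
    for q3 in (-1.2,-.7,-.2,.4,1):
      for q5 in (-.5,1.5,3.2):
        q,e=ik(top-.0065*a,Rcap(phi),np.array([-.4*q3+.1,.6,q3,2,q5,.3,0]),.001)
        if e<1:S.append(tuple(q.round(1)))
    S=sorted(set(S));print(phi,len(S),*S[:6],sep='\n   ')
E
timeout 400 python3 scan.py
```

```text
-150
   9
   (np.float64(0.2), np.float64(0.7), np.float64(-0.0), np.float64(2.2), np.float64(4.1), np.float64(0.3), np.float64(-0.1))
   (np.float64(0.3), np.float64(0.7), np.float64(-0.3), np.float64(2.2), np.float64(3.6), np.float64(0.2), np.float64(0.5))
   (np.float64(0.3), np.float64(0.7), np.float64(-0.2), np.float64(2.2), np.float64(3.7), np.float64(0.2), np.float64(0.4))
   (np.float64(0.3), np.float64(0.7), np.float64(-0.2), np.float64(2.2), np.float64(3.8), np.float64(0.2), np.float64(0.3))
   (np.float64(0.4), np.float64(0.7), np.float64(-0.4), np.float64(2.2), np.float64(2.9), np.float64(0.1), np.float64(1.2))
   (np.float64(0.4), np.float64(0.7), np.float64(-0.4), np.float64(2.2), np.float64(3.0), np.float64(0.1), np.float64(1.1))
-120
   9
   (np.float64(0.2), np.float64(0.7), np.float64(-0.0), np.float64(2.2), np.float64(4.1), np.float64(0.3), np.float64(0.5))
   (np.float64(0.3), np.float64(0.7), np.float64(-0.2), np.float64(2.2), np.float64(3.7), np.float64(0.2), np.float64(0.9))
   (np.float64(0.3), np.float64(0.7), np.float64(-0.2), np.float64(2.2), np.float64(3.8
[... 5398 characters left out ...]
(-0.4), np.float64(2.2), np.float64(2.9), np.float64(0.1), np.float64(-0.4))
   (np.float64(0.4), np.float64(0.7), np.float64(-0.4), np.float64(2.2), np.float64(3.0), np.float64(0.1), np.float64(-0.5))
   (np.float64(0.4), np.float64(0.7), np.float64(-0.4), np.float64(2.2), np.float64(3.1), np.float64(0.1), np.float64(-0.5))
   (np.float64(0.5), np.float64(0.7), np.float64(-0.5), np.float64(2.2), np.float64(2.8), np.float64(0.2), np.float64(-0.2))
   (np.float64(0.5), np.float64(0.7), np.float64(-0.4), np.float64(2.2), np.float64(2.8), np.float64(0.2), np.float64(-0.3))
   (np.float64(0.5), np.float64(0.8), np.float64(-0.6), np.float64(2.2), np.float64(2.3), np.float64(0.2), np.float64(0.2))
```

The good branch has q3≈-0.7, q5≈2.1, q6≈0.3. It covers φ from about -60° to +200° in one sweep. I'll plan a joint-space path to it, high above the scene, written as tool rows.

```bash
cat > plan.py <<'E'
from ik import *
from plant import sensors
def rows(Q,n):
    # interpolate joint waypoints, n rows per leg, print tool-frame rows
    s=sensors.get_state();p,R=np.array(s['tool_pos']),Ro.from_quat(s['eef_rot']);P0,R0=fk(Q[0],SG,L)
    print('model err',(P0-p).round(3),np.degrees((R0.inv()*R).magnitude()).round(1))
    out=[];pp,RR=P0,R0
    for A,B,k in zip(Q[:-1],Q[1:],n):
        for i in range(1,k+1):
            P,R2=fk(A+(B-A)*i/k,SG,L);d=RR.inv().apply(P-pp)*100;w=np.degrees((RR.inv()*R2).as_rotvec())
            out.append([d.round(1).tolist(),w.round(1).tolist()]);print(out[-1],P.round(3),np.linalg.norm(w).round(1));pp,RR=P,R2
    return out
E
python3 - <<'E'
from plan import *
q0=sensors.get_state()['q']
T=np.array([.515,-.1,.33])
qs,e=ik(T,Rcap(-45),np.array([.7,.5,-.8,2.2,2.0,.4,-2.2]),.003);print(qs.round(2),e)
m1=np.array([.3,.3,-.3,2.1,-.2,.6,-1.0]);m2=(m1+qs)/2;m2[5]=.6;m2[4]=1.0
for m in (m1,m2):print(fk(m,SG,L)[0].round(3),fk(m,SG,L)[1].as_matrix()[:,2].round(2))
rows([q0,m1,m2,qs],[5,6,7])
E
```

```text
[ 1.1   0.67 -1.42  2.17  1.2   0.59 -1.57] 0.005435860836001247
[ 0.453 -0.005  0.319] [ 0.17  0.19 -0.97]
[ 0.492 -0.128  0.285] [ 0.28 -0.14 -0.95]
model err [-0.001  0.002  0.003] 1.2
[[-0.7, -3.6, -1.5], [4.2, -2.1, -7.5]] [ 0.549 -0.056  0.274] 8.9
[[-1.2, -3.0, -1.5], [2.9, -3.3, -7.5]] [ 0.534 -0.028  0.289] 8.7
[[-1.7, -2.2, -1.5], [1.5, -4.3, -7.2]] [ 0.51  -0.009  0.3  ] 8.5
[[-2.1, -1.5, -1.6], [0.1, -5.2, -6.7]] [ 0.483 -0.001  0.31 ] 8.5
[[-2.5, -0.6, -1.7], [-1.4, -5.9, -6.1]] [ 0.453 -0.005  0.319] 8.6
[[-1.9, 1.9, 0.9], [-2.5, -4.0, -7.3]] [ 0.445 -0.028  0.304] 8.7
[[-1.5, 1.9, 0.8], [-2.7, -3.0, -7.4]] [ 0.442 -0.051  0.292] 8.5
[[-1.1, 2.0, 0.7], [-3.1, -2.1, -7.4]] [ 0.446 -0.074  0.285] 8.3
[[-0.8, 2.2, 0.5], [-3.5, -1.1, -7.3]] [ 0.456 -0.095  0.281] 8.2
[[-0.5, 2.3, 0.4], [-4.1, -0.3, -7.1]] [ 0.472 -0.113  0.28 ] 8.2
[[-0.2, 2.6, 0.2], [-4.8, 0.4, -6.8]] [ 0.492 -0.128  0.285] 8.3
[[0.7, 0.0, 0.1], [-0.1, 2.4, 1.0]] [ 0.496 -0.122  0.284] 2.6
[[0.7, 0.1, -0.1], [-0.3, 2.6, 1.2]] [ 0.499 -0.117  0.286] 2.8
[[0.6, 0.2, -0.3], [-0.4, 2.7, 1.3]] [ 0.502 -0.112  0.29 ] 3.0
[[0.6, 0.3, -0.5], [-0.6, 2.8, 1.4]] [ 0.506 -0.107  0.296] 3.2
[[0.6, 0.4, -0.7], [-0.8, 2.9, 1.5]] [ 0.509 -0.104  0.305] 3.3
[[0.6, 0.5, -0.9], [-1.0, 3.0, 1.5]] [ 0.512 -0.101  0.316] 3.5
[[0.6, 0.6, -1.1], [-1.2, 3.0, 1.6]] [ 0.515 -0.1    0.33 ] 3.6
```

Emit:
step_arm(steps=[[[-0.7, -3.6, -2.5], [4.2, -2.1, -7.5]], [[-1.2, -3.0, -2], [2.9, -3.3, -7.5]], [[-1.7, -2.2, -2], [1.5, -4.3, -7.2]], [[-2.1, -1.5, -2], [0.1, -5.2, -6.7]], [[-2.5, -0.6, -2], [-1.4, -5.9, -6.1]]])

```text
clock: 6.02
tool_pos: [0.4409, -0.0152, 0.3451]
eef_rot: [0.972, 0.198, 0.099, -0.084]
contact_force: [0.8, 1.0, 0.2]
opening: 0.999
finger_force: 0.0
```

Run:
```python
from plan import *
s=sensors.get_state();q0=s['q'];print(s['clock'],q0.round(2),s['tool_pos'])
T=np.array([.53,-.1,.29])
for g in (1.5,1.9,2.3):
    qs,e=ik(T,Rcap(-45),np.array([.7,.5,-.8,2.2,g,.4,-2.2]),.02);print(qs.round(2),e)
```

```text
6.025 [ 0.06  0.25  0.04  2.06 -0.35  0.73 -0.82] [ 0.44091438 -0.01523942  0.34510089]
[ 0.95  0.62 -1.12  2.19  1.3   0.38 -1.64] 0.19761280772530848
[ 0.97  0.65 -1.18  2.19  1.33  0.43 -1.67] 0.24994273414175677
[ 0.99  0.67 -1.22  2.19  1.36  0.47 -1.7 ] 0.2989037705433425
```

Run:
```python
from plan import *
q0=sensors.get_state()['q']
qs=np.array([.95,.62,-1.12,2.19,1.35,.4,-1.67]);m=(q0+qs)/2;m[5]=.65;m[4]=.6
rows([q0,m,qs],[6,6])
```

```text
model err [0.008 0.005 0.002] 0.5
[[-2.4, 1.7, 1.4], [-2.0, -5.0, -3.1]] [ 0.436 -0.031  0.326] 6.2
[[-2.0, 1.7, 1.4], [-2.0, -4.1, -3.4]] [ 0.427 -0.053  0.308] 5.7
[[-1.6, 1.6, 1.3], [-2.1, -3.2, -3.7]] [ 0.422 -0.074  0.294] 5.3
[[-1.2, 1.6, 1.2], [-2.2, -2.2, -3.8]] [ 0.421 -0.094  0.282] 5.0
[[-0.8, 1.6, 1.0], [-2.4, -1.2, -3.9]] [ 0.425 -0.113  0.273] 4.8
[[-0.4, 1.7, 0.9], [-2.6, -0.2, -3.9]] [ 0.433 -0.129  0.265] 4.7
[[0.9, 1.4, 0.7], [-2.3, 2.7, -2.3]] [ 0.449 -0.133  0.26 ] 4.2
[[1.1, 1.2, 0.5], [-2.2, 3.5, -2.2]] [ 0.466 -0.134  0.257] 4.7
[[1.4, 1.2, 0.2], [-2.2, 4.2, -2.0]] [ 0.484 -0.131  0.258] 5.2
[[1.6, 1.1, -0.1], [-2.2, 4.8, -1.8]] [ 0.501 -0.125  0.263] 5.6
[[1.7, 1.1, -0.4], [-2.3, 5.3, -1.6]] [ 0.518 -0.117  0.274] 6.0
[[1.9, 1.1, -0.8], [-2.4, 5.7, -1.5]] [ 0.532 -0.108  0.289] 6.4
```

Emit:
step_arm(steps=[[[-2.4, 1.7, 1.2], [-2.0, -5.0, -3.1]], [[-2.0, 1.7, 1.2], [-2.0, -4.1, -3.4]], [[-1.6, 1.6, 1.1], [-2.1, -3.2, -3.7]], [[-1.2, 1.6, 1.0], [-2.2, -2.2, -3.8]], [[-0.8, 1.6, 0.9], [-2.4, -1.2, -3.9]], [[-0.4, 1.7, 0.9], [-2.6, -0.2, -3.9]]])

```text
clock: 6.78
tool_pos: [0.4255, -0.1343, 0.2699]
eef_rot: [0.922, 0.38, 0.001, 0.067]
contact_force: [0.1, 0.5, 0.0]
opening: 1.002
finger_force: 0.0
```

Run:
```python
from plan import *
s=sensors.get_state();q0=s['q'];print(s['clock'],q0.round(2),s['tool_pos'])
qs=np.array([.95,.62,-1.12,2.19,1.35,.4,-1.67])
rows([q0,qs],[8])
```

```text
6.775 [ 0.01  0.38  0.15  2.12  0.1   0.58 -0.73] [ 0.42546672 -0.13429094  0.26993718]
model err [-0.     0.014  0.   ] 1.4
[[-0.3, 0.5, 1.6], [-0.3, -0.9, -2.4]] [ 0.427 -0.128  0.255] 2.6
[[0.2, 0.6, 1.3], [-0.7, 0.4, -2.3]] [ 0.433 -0.133  0.242] 2.5
[[0.6, 0.8, 0.9], [-1.2, 1.8, -2.1]] [ 0.444 -0.135  0.234] 3.0
[[1.0, 0.9, 0.5], [-1.7, 3.0, -1.8]] [ 0.458 -0.133  0.23 ] 3.9
[[1.4, 1.1, -0.0], [-2.2, 4.2, -1.4]] [ 0.475 -0.129  0.232] 4.9
[[1.6, 1.4, -0.6], [-2.8, 5.1, -1.0]] [ 0.494 -0.122  0.242] 5.9
[[1.9, 1.7, -1.3], [-3.4, 5.9, -0.6]] [ 0.514 -0.115  0.26 ] 6.8
[[2.2, 2.0, -1.9], [-4.0, 6.5, -0.4]] [ 0.532 -0.108  0.289] 7.6
```

```bash
cat > sim.py <<'E'
from plan import *
lo0=lo-.03;hi0=hi+.03
def jac(q):
    P,R=fk(q,SG,L);J=np.zeros((6,7))
    for i in range(7):
        d=q.copy();d[i]+=1e-5;P2,R2=fk(d,SG,L);J[:3,i]=(P2-P)/1e-5;J[3:,i]=(R2*R.inv()).as_rotvec()/1e-5
    return J
def simrows(q,rw,n=4,lam=.02):
    q=np.array(q,float);P,R=fk(q,SG,L)
    for d,w in rw:
        P=P+R.apply(np.array(d)/100);R=R*Ro.from_rotvec(np.radians(w))
        for _ in range(n):
            p,r=fk(q,SG,L);e=np.r_[P-p,(R*r.inv()).as_rotvec()];J=jac(q)
            q=np.clip(q+J.T@np.linalg.solve(J@J.T+lam**2*np.eye(6),e),lo0,hi0)
    return q
E
python3 - <<'E'
from sim import *
rw=[[[-2.4,1.7,1.2],[-2.0,-5.0,-3.1]],[[-2.0,1.7,1.2],[-2.0,-4.1,-3.4]],[[-1.6,1.6,1.1],[-2.1,-3.2,-3.7]],[[-1.2,1.6,1.0],[-2.2,-2.2,-3.8]],[[-0.8,1.6,0.9],[-2.4,-1.2,-3.9]],[[-0.4,1.7,0.9],[-2.6,-0.2,-3.9]]]
print('sim check',simrows([.06,.25,.04,2.06,-.35,.73,-.82],rw).round(2))
q0=sensors.get_state()['q']
A=q0.copy();A[4]=1.2;A[5]=.6;A[6]=-1.5;A[1]-=.1
B=A.copy();B[4]=2.2;B[5]=.45;B[6]=-2.4
o=rows([q0,A,B],[6,5]);print(simrows(q0,o[:6]).round(2),simrows(q0,o).round(2))
E
```

```text
sim check [ 0.03  0.38  0.15  2.11  0.1   0.56 -0.7 ]
model err [-0.     0.014  0.   ] 1.4
[[-2.3, 2.1, -0.9], [-4.4, -4.0, -1.1]] [ 0.423 -0.151  0.283] 6.0
[[-2.2, 2.4, -0.9], [-5.0, -3.5, -1.0]] [ 0.425 -0.18   0.299] 6.2
[[-1.9, 2.7, -0.9], [-5.5, -3.0, -0.9]] [ 0.431 -0.208  0.318] 6.3
[[-1.7, 3.0, -0.9], [-5.9, -2.4, -0.8]] [ 0.441 -0.234  0.34 ] 6.4
[[-1.4, 3.2, -0.8], [-6.3, -1.8, -0.7]] [ 0.453 -0.256  0.366] 6.5
[[-1.1, 3.4, -0.8], [-6.5, -1.1, -0.6]] [ 0.469 -0.275  0.394] 6.6
[[0.7, 3.4, -0.2], [-6.6, 1.3, 0.8]] [ 0.497 -0.282  0.413] 6.7
[[1.3, 3.1, -0.2], [-5.9, 2.5, 0.7]] [ 0.525 -0.283  0.432] 6.5
[[1.8, 2.7, -0.2], [-5.1, 3.4, 0.5]] [ 0.552 -0.276  0.448] 6.2
[[2.1, 2.2, -0.2], [-4.2, 4.1, 0.3]] [ 0.577 -0.264  0.461] 5.9
[[2.4, 1.6, -0.1], [-3.1, 4.6, 0.1]] [ 0.599 -0.248  0.471] 5.6
[-0.44  0.36  0.79  2.12  0.92  0.37 -1.23] [-0.33  0.32  0.62  2.12  2.47  0.32 -2.66]
```

The simulated controller matches the real one (predicted q within 0.03). I'll plan the whole sequence in it.

```bash
cat >> sim.py <<'E'
def lerp(q,P1,R1,n):
    P,R=fk(q,SG,L);w=(R.inv()*R1).as_rotvec();out=[];Rp,Pp=R,P
    for i in range(1,n+1):
        Rn=R*Ro.from_rotvec(w*i/n);Pn=P+(P1-P)*i/n
        out.append([Rp.inv().apply(Pn-Pp)*100,np.degrees((Rp.inv()*Rn).as_rotvec())]);Rp,Pp=Rn,Pn
    return out
def err(q,P,R):
    p,r=fk(q,SG,L);return round(np.linalg.norm(P-p)*1000,1),round(np.degrees((r.inv()*R).magnitude()),1)
E
cat > t.py <<'E'
from sim import *
import contextlib,io
q0=sensors.get_state()['q']
for q7 in (-1.5,-1.9,-2.2):
  for q5 in (1.8,2.3,2.8):
    A=q0.copy();A[4]=1.2;A[5]=.6;A[6]=(q0[6]+q7)/2;A[1]-=.1
    B=A.copy();B[4]=q5;B[5]=.45;B[6]=q7
    with contextlib.redirect_stdout(io.StringIO()):o=rows([q0,A,B],[6,5])
    qb=simrows(q0,o)
    for phi in (-55,-40):
        P=top+.09*a;q=simrows(qb,lerp(qb,P,Rcap(phi),8));q1=q.copy();e1=err(q,P,Rcap(phi))
        P=top-.0065*a;q=simrows(q,lerp(q,P,Rcap(phi),6));e2=err(q,P,Rcap(phi));qg=q.copy();E=[]
        q=simrows(q,[[[0,0,-.0667],[0,0,-10]]]*22)
        print(q7,q5,phi,'B',qb.round(1),'pre',q1.round(2),e1,'g',qg.round(2),e2,'end',q.round(2),err(q,P+.0147*a,Rcap(phi+220)))
E
python3 t.py
```

```text
-1.5 1.8 -55 B [-0.4  0.4  0.8  2.1  2.   0.2 -1.7] pre [ 0.56  0.52 -0.49  2.2   0.39  0.04 -0.92] (np.float64(15.7), np.float64(3.0)) g [ 0.35  0.69 -0.27  2.16  0.44  0.04 -0.98] (np.float64(64.6), np.float64(12.4)) end [ 0.72  0.82 -0.9   2.16  1.43  0.48  1.9 ] (np.float64(61.4), np.float64(12.4))
-1.5 1.8 -40 B [-0.4  0.4  0.8  2.1  2.   0.2 -1.7] pre [ 0.56  0.52 -0.49  2.2   0.63  0.04 -0.89] (np.float64(15.5), np.float64(3.0)) g [ 0.3   0.67 -0.19  2.16  0.72  0.04 -1.01] (np.float64(72.9), np.float64(14.0)) end [ 0.68  0.78 -0.82  2.16  1.45  0.48  2.13] (np.float64(69.3), np.float64(14.0))
-1.5 2.3 -55 B [-0.2  0.3  0.5  2.1  2.5  0.4 -1.7] pre [ 0.56  0.52 -0.49  2.2   0.55  0.04 -1.08] (np.float64(15.6), np.float64(3.0)) g [ 0.32  0.68 -0.22  2.16  0.62  0.04 -1.18] (np.float64(69.4), np.float64(13.3)) end [ 0.7   0.8  -0.86  2.16  1.45  0.48  1.88] (np.float64(66.0), np.float64(13.3))
-1.5 2.3 -40 B [-0.2  0.3  0.5  2.1  2.5  0.4 -1.7] pre [ 0.56  0.52 -0.49  2.2   0.41  0.04 -0.68] (np.float64(15.7), np.float64(3.0)) g [ 0.35  0.68 -0.26  2.16  0.46  0.04 -0.74] (np.fl
[... 3633 characters left out ...]
 np.float64(0.0)) end [ 0.2   0.66 -0.02  2.17  4.14  0.25 -0.63] (np.float64(1.0), np.float64(0.8))
-2.2 2.8 -55 B [-0.1  0.3  0.3  2.1  2.9  0.4 -2.3] pre [ 0.55  0.52 -0.48  2.21  2.13  0.04 -2.66] (np.float64(18.3), np.float64(3.5)) g [ 0.6   0.79 -0.69  2.15  2.18  0.27 -2.66] (np.float64(0.0), np.float64(0.1)) end [ 0.28  0.66 -0.15  2.17  3.95  0.19 -0.67] (np.float64(0.0), np.float64(0.1))
-2.2 2.8 -40 B [-0.1  0.3  0.3  2.1  2.9  0.4 -2.3] pre [ 0.55  0.52 -0.48  2.21  2.39  0.04 -2.66] (np.float64(17.8), np.float64(3.4)) g [ 0.53  0.76 -0.57  2.15  2.42  0.2  -2.66] (np.float64(0.0), np.float64(0.0)) end [ 0.2   0.66 -0.02  2.17  4.14  0.25 -0.63] (np.float64(1.0), np.float64(0.8))
```

Run:
```python
from sim import *
q0=sensors.get_state()['q']
A=q0.copy();A[4]=1.2;A[5]=.6;A[6]=(q0[6]-1.5)/2;A[1]-=.1
B=A.copy();B[4]=2.8;B[5]=.45;B[6]=-1.6
o=rows([q0,A,B],[5,7]);qb=simrows(q0,o);print(qb.round(2))
for h in (.04,.055):
  P=top+h*a;q=simrows(qb,lerp(qb,P,Rcap(-40),8));print(h,q.round(2),err(q,P,Rcap(-40)))
```

```text
model err [-0.     0.014  0.   ] 1.4
[[-2.8, 2.6, -1.1], [-5.2, -4.9, -5.8]] [ 0.423 -0.157  0.286] 9.2
[[-2.7, 2.8, -1.1], [-5.6, -4.7, -5.6]] [ 0.427 -0.192  0.306] 9.2
[[-2.7, 3.1, -1.1], [-6.1, -4.5, -5.4]] [ 0.436 -0.224  0.331] 9.3
[[-2.6, 3.3, -1.1], [-6.5, -4.3, -5.3]] [ 0.451 -0.252  0.36 ] 9.4
[[-2.5, 3.5, -1.0], [-6.8, -4.0, -5.2]] [ 0.469 -0.275  0.394] 9.5
[[-1.1, 3.8, -0.3], [-7.1, -2.5, -6.8]] [ 0.499 -0.285  0.418] 10.2
[[-0.8, 3.7, -0.2], [-7.1, -1.9, -6.9]] [ 0.529 -0.287  0.44 ] 10.1
[[-0.5, 3.7, -0.2], [-7.0, -1.3, -7.1]] [ 0.559 -0.28   0.461] 10.0
[[-0.2, 3.6, -0.2], [-6.8, -0.7, -7.2]] [ 0.588 -0.266  0.478] 10.0
[[0.1, 3.4, -0.2], [-6.6, -0.2, -7.4]] [ 0.612 -0.246  0.49 ] 9.9
[[0.4, 3.3, -0.2], [-6.4, 0.3, -7.5]] [ 0.633 -0.22   0.498] 9.9
[[0.6, 3.1, -0.2], [-6.1, 0.7, -7.7]] [ 0.648 -0.192  0.5  ] 9.8
[-0.11  0.29  0.32  2.12  2.93  0.43 -1.75]
0.04 [ 0.57  0.66 -0.58  2.19  2.24  0.13 -2.49] (np.float64(0.0), np.float64(0.0))
0.055 [ 0.58  0.62 -0.57  2.19  2.2   0.09 -2.46] (np.float64(0.0), np.float64(0.0))
```

Emit:
step_arm(steps=[[[-2.8, 2.6, -1.1], [-5.2, -4.9, -5.8]], [[-2.7, 2.8, -1.1], [-5.6, -4.7, -5.6]], [[-2.7, 3.1, -1.1], [-6.1, -4.5, -5.4]], [[-2.6, 3.3, -1.1], [-6.5, -4.3, -5.3]], [[-2.5, 3.5, -1.0], [-6.8, -4.0, -5.2]], [[-1.1, 3.8, -0.3], [-7.1, -2.5, -6.8]], [[-0.8, 3.7, -0.2], [-7.1, -1.9, -6.9]], [[-0.5, 3.7, -0.2], [-7.0, -1.3, -7.1]], [[-0.2, 3.6, -0.2], [-6.8, -0.7, -7.2]], [[0.1, 3.4, -0.2], [-6.6, -0.2, -7.4]], [[0.4, 3.3, -0.2], [-6.4, 0.3, -7.5]], [[0.6, 3.1, -0.2], [-6.1, 0.7, -7.7]]])

```text
clock: 8.28
tool_pos: [0.6362, -0.2186, 0.5022]
eef_rot: [0.264, 0.781, -0.066, 0.563]
contact_force: [-0.5, -0.3, -0.5]
opening: 1.0
finger_force: 0.0
```

Run:
```python
from sim import *
s=sensors.get_state();q0=s['q'];print(s['clock'],q0.round(2),s['tool_pos'].round(3),phi_now(Ro.from_quat(s['eef_rot'])) if 'phi_now' in globals() else '')
P0,R0=fk(q0,SG,L);off=P0-s['tool_pos'];print(off)
P=top+.055*a+off;o=lerp(q0,P,Rcap(-40),9)
for d,w in o:print([d.round(1).tolist(),w.round(1).tolist()])
q=q0
for r_ in o:
    q=simrows(q,[r_]);print(fk(q,SG,L)[0].round(3),q.round(2))
```

```text
8.275 [-0.17  0.29  0.38  2.21  2.76  0.54 -1.64] [ 0.636 -0.219  0.502] 
[-0.02411209  0.00509064 -0.01158744]
[[3.5, 0.4, -0.3], [2.8, 5.6, 9.5]]
[[3.6, -0.2, 0.1], [2.8, 5.6, 9.5]]
[[3.4, -0.8, 0.4], [2.8, 5.6, 9.5]]
[[3.2, -1.3, 0.8], [2.8, 5.6, 9.5]]
[[2.9, -1.8, 1.2], [2.8, 5.6, 9.5]]
[[2.4, -2.1, 1.5], [2.8, 5.6, 9.5]]
[[1.9, -2.4, 1.8], [2.8, 5.6, 9.5]]
[[1.3, -2.6, 2.1], [2.8, 5.6, 9.5]]
[[0.6, -2.6, 2.3], [2.8, 5.6, 9.5]]
[ 0.604 -0.199  0.459] [-0.21  0.3   0.39  2.2   2.6   0.45 -1.69]
[ 0.596 -0.185  0.428] [-0.24  0.31  0.39  2.19  2.45  0.36 -1.74]
[ 0.587 -0.171  0.396] [-0.25  0.33  0.39  2.19  2.34  0.26 -1.81]
[ 0.579 -0.156  0.365] [-0.21  0.35  0.35  2.18  2.26  0.17 -1.9 ]
[ 0.571 -0.142  0.333] [-0.12  0.37  0.26  2.19  2.22  0.1  -2.01]
[ 0.563 -0.128  0.302] [ 0.04  0.39  0.08  2.2   2.2   0.07 -2.13]
[ 0.554 -0.113  0.27 ] [ 0.25  0.44 -0.18  2.21  2.2   0.08 -2.25]
[ 0.546 -0.099  0.239] [ 0.47  0.53 -0.45  2.24  2.23  0.13 -2.38]
[ 0.538 -0.085  0.207] [ 0.65  0.66 -0.69  2.27  2.27  0.21 -2.51]
```

Emit:
step_arm(steps=[[[3.5, 0.4, -0.3], [2.8, 5.6, 9.5]], [[3.6, -0.2, 0.1], [2.8, 5.6, 9.5]], [[3.4, -0.8, 0.4], [2.8, 5.6, 9.5]], [[3.2, -1.3, 0.8], [2.8, 5.6, 9.5]], [[2.9, -1.8, 1.2], [2.8, 5.6, 9.5]], [[2.4, -2.1, 1.5], [2.8, 5.6, 9.5]], [[1.9, -2.4, 1.8], [2.8, 5.6, 9.5]], [[1.3, -2.6, 2.0], [2.8, 5.6, 9.5]]])

```text
clock: 9.28
tool_pos: [0.5658, -0.0961, 0.2538]
eef_rot: [0.757, 0.595, 0.229, 0.141]
contact_force: [0.4, -0.3, -1.4]
opening: 1.0
finger_force: 0.0
```

```bash
cat > near.py <<'E'
from sim import *
from h import rel,phi_now
import sys
h=float(sys.argv[1]);phi=float(sys.argv[2]);n=int(sys.argv[3])
s=sensors.get_state();q0=s['q'];print(s['clock'],q0.round(2),s['tool_pos'].round(4),'phi',phi_now(Ro.from_quat(s['eef_rot'])))
print('rel',rel(s,top+h*a,Rcap(phi)))
off=fk(q0,SG,L)[0]-s['tool_pos'];o=lerp(q0,top+h*a+off,Rcap(phi),n)
for d,w in o:print([d.round(1).tolist(),w.round(1).tolist()])
print(simrows(q0,o).round(2))
E
python3 near.py .04 -40 4
```

```text
9.275 [ 0.47  0.51 -0.44  2.2   2.2   0.1  -2.28] [ 0.5658 -0.0961  0.2538] phi -26.106116515780613
rel (array([-0.01, -2.26,  4.35]), array([ 2.9,  2.4, 13.8]))
[[0.0, -0.6, 1.1], [1.2, 1.2, 3.4]]
[[-0.0, -0.6, 1.1], [1.2, 1.2, 3.4]]
[[-0.1, -0.5, 1.1], [1.2, 1.2, 3.4]]
[[-0.1, -0.5, 1.1], [1.2, 1.2, 3.4]]
[ 0.59  0.65 -0.59  2.18  2.16  0.11 -2.4 ]
```

Emit:
step_arm(steps=[[[0, -0.6, 1.1], [0.7, 0.6, 3.4]], [[0, -0.6, 1.1], [0.7, 0.6, 3.4]], [[-0.1, -0.5, 1.1], [0.7, 0.6, 3.4]], [[-0.1, -0.5, 1.1], [0.7, 0.6, 3.4]], [[0, 0, 0], [0, 0, 0]]])

```text
clock: 9.9
tool_pos: [0.5681, -0.0883, 0.2039]
eef_rot: [0.82, 0.511, 0.243, 0.083]
contact_force: [-0.6, 0.3, -0.6]
opening: 0.999
finger_force: 0.0
```

```bash
python3 near.py -.0065 -40 5
python3 - <<'E'
from plant import vision
import cv2,pickle
for n in('wrist','scene'):
    d=vision.snapshot(n);pickle.dump(d,open(n+'2.pkl','wb'));cv2.imwrite(f'pics/{n}2.png',d['img'][...,::-1])
E
```

```text
9.9 [ 0.58  0.64 -0.62  2.2   2.16  0.2  -2.43] [ 0.5681 -0.0883  0.2039] phi -39.57501744116611
rel (array([0.15, 0.16, 4.56]), array([-0.1,  0.2,  0.4]))
[[0.1, -0.0, 0.9], [0.4, 0.4, 0.0]]
[[0.1, 0.0, 0.9], [0.4, 0.4, 0.0]]
[[0.0, 0.0, 0.9], [0.4, 0.4, 0.0]]
[[0.0, 0.0, 0.9], [0.4, 0.4, 0.0]]
[[0.0, 0.0, 0.9], [0.4, 0.4, 0.0]]
[ 0.58  0.76 -0.63  2.14  2.2   0.2  -2.42]
```

View pics/wrist2.png

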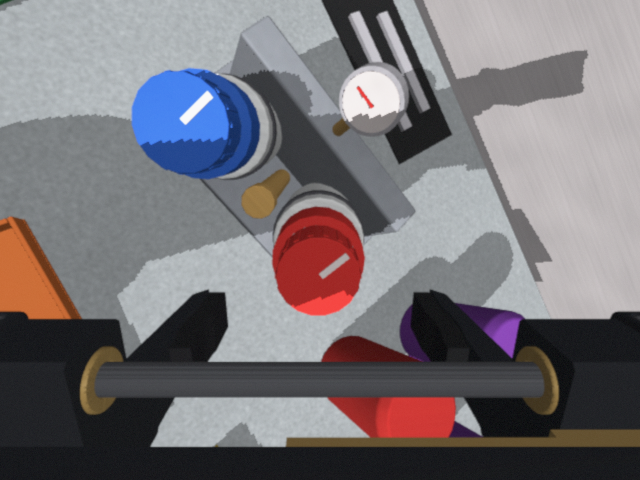

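The wrist view shows the red crown top centred at about (318,272), between the fingers (mid column about 320). The fingers are clear of the valve at (260,200). I'll run a quick ray check before descending.

Run:
```python
from h import *
d=pickle.load(open('wrist2.pkl','rb'))
R=Ro.from_quat(d['rotation']) if np.size(d['rotation'])==4 else Ro.from_matrix(d['rotation'])
def pr(x):
    X=R.inv().apply(x-d['position']);return np.round([d['fx']*X[0]/X[2]+d['cx'],d['fy']*X[1]/X[2]+d['cy'],X[2]],3)
print(pr(top))
th=np.radians(np.arange(0,360,45));c=np.array([pr(top+.025*(np.cos(t)*e1+np.sin(t)*e2))[:2] for t in th]);print('rim x',c[:,0].min(),c[:,0].max(),'y',c[:,1].min(),c[:,1].max())
hsv=cv2.cvtColor(d['img'],cv2.COLOR_RGB2HSV);m=((hsv[...,0]<7)|(hsv[...,0]>172))&(hsv[...,1]>140);m[:180]=0;m[316:]=0;m[:,:250]=0;m[:,390:]=0
y,x=np.nonzero(m);print(x.min(),x.max(),y.min(),y.max(),[ (r,x[y==r].min(),x[y==r].max()) for r in (262,272,282)])
```

```text
[3.20653e+02 2.75681e+02 2.02000e-01]
rim x 278.55 362.472 y 235.255 313.217
273 363 207 314 [(262, np.int64(273), np.int64(363)), (272, np.int64(275), np.int64(361)), (282, np.int64(277), np.int64(358))]
```

Emit:
step_arm(steps=[[[0.1, 0, 0.9], [0, 0, 0]], [[0, 0, 0.9], [0, 0.1, 0.2]], [[0, 0, 0.9], [0, 0, 0]], [[0, 0, 0.9], [0, 0, 0]], [[0, 0, 0.9], [0, 0, 0]], [[0, 0, 0], [0, 0, 0]]])

```text
clock: 10.75
tool_pos: [0.5891, -0.0811, 0.1646]
eef_rot: [0.821, 0.509, 0.245, 0.079]
contact_force: [-1.1, -0.4, 0.2]
opening: 1.0
finger_force: 0.0
```

```bash
python3 near.py -.0065 -40 1; python3 -c "
from plant import sensors;s=sensors.get_state();print(s['contact_force'],s['moment'])"
```

```text
10.75 [ 0.59  0.76 -0.68  2.18  2.21  0.3  -2.45] [ 0.5891 -0.0811  0.1646] phi -39.88973461133858
rel (array([0.  , 0.32, 0.06]), array([-0.3, -0.1,  0.1]))
[[0.0, 0.3, 0.1], [2.0, 1.9, -0.4]]
[ 0.59  0.75 -0.64  2.15  2.18  0.2  -2.4 ]
[-1.06278577 -0.38373182  0.17771533] [-0.16760045  0.4935854   0.0132525 ]
```

Run:
```python
from h import *
from plant import vision
d=vision.snapshot('wrist');pickle.dump(d,open('w3.pkl','wb'));cv2.imwrite('pics/w3.png',d['img'][...,::-1])
R=Ro.from_quat(d['rotation']) if np.size(d['rotation'])==4 else Ro.from_matrix(d['rotation'])
print('cam x in cap tool frame',Rcap(-40).inv().apply(R.apply([1,0,0])).round(2))
hsv=cv2.cvtColor(d['img'],cv2.COLOR_RGB2HSV);m=((hsv[...,0]<7)|(hsv[...,0]>172))&(hsv[...,1]>140)
for r in range(230,370,15):
    x=np.nonzero(m[r,180:450])[0]+180;dk=np.nonzero(d['img'][r,:,:].max(1)<45)[0]
    print(r,x.min() if len(x) else'',x.max() if len(x) else'','dark',dk[dk<318].max(initial=0),dk[dk>318].min(initial=640))
```

```text
cam x in cap tool frame [0. 1. 0.]
230 297 346 dark 0 640
245 280 362 dark 0 640
260 273 370 dark 0 640
275 267 375 dark 0 640
290 265 377 dark 0 640
305 268 374 dark 224 413
320 269 373 dark 226 412
335 273 369 dark 222 416
350 285 358 dark 214 423
365   dark 84 553
```

View pics/w3.png

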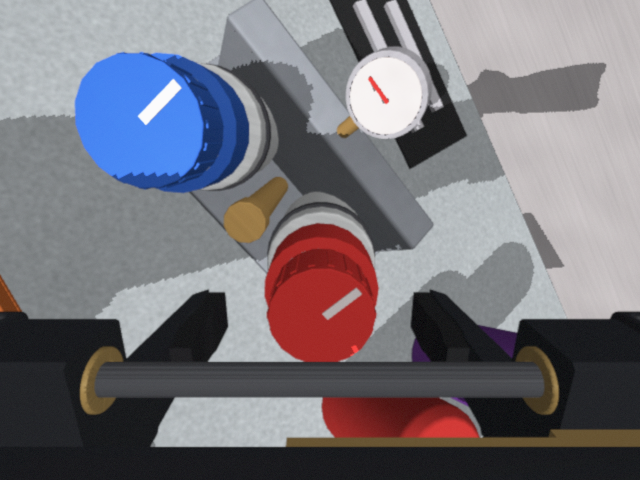

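Run:
```python
from h import *
from plant import sensors
d=pickle.load(open('w3.pkl','rb'));s=sensors.get_state();T=Ro.from_quat(s['eef_rot'])
R=Ro.from_quat(d['rotation']) if np.size(d['rotation'])==4 else Ro.from_matrix(d['rotation'])
def pr(x):
    X=R.inv().apply(x-d['position']);return np.round([d['fx']*X[0]/X[2]+d['cx'],d['fy']*X[1]/X[2]+d['cy'],X[2]],3)
print('fx',d['fx'],'cam z in tool',T.inv().apply(R.apply([0,0,1])).round(2),T.inv().apply(d['position']-s['tool_pos']))
for z in (0,.019):
    for x in (-.009,.009):
        for y in (.044,-.044):print(z,x,y,pr(s['tool_pos']+T.apply([x,y,z])))
print('top',pr(top),[pr(top+.025*v)[:2] for v in(e1,-e1,e2,-e2)])
```

```text
fx 340.7659000954351 cam z in tool [-0.3  -0.    0.95] [ 0.07812329  0.00047707 -0.14829102]
0 -0.009 0.044 [4.07686e+02 3.25796e+02 1.67000e-01]
0 -0.009 -0.044 [2.28629e+02 3.25910e+02 1.67000e-01]
0 0.009 0.044 [4.10581e+02 2.92291e+02 1.62000e-01]
0 0.009 -0.044 [2.25621e+02 2.92417e+02 1.62000e-01]
0.019 -0.009 0.044 [3.99014e+02 3.07654e+02 1.86000e-01]
0.019 -0.009 -0.044 [2.37459e+02 3.07760e+02 1.86000e-01]
0.019 0.009 0.044 [4.01361e+02 2.76983e+02 1.80000e-01]
0.019 0.009 -0.044 [2.35016e+02 2.77100e+02 1.80000e-01]
top [3.24692e+02 3.15017e+02 1.60000e-01] [array([367.1 , 283.46]), array([284.774, 344.722]), array([289.386, 276.935]), array([357.602, 350.515])]
```

Grasp is aligned: jaw midline at 319, cap centre at 321, TCP depth consistent with the crown. I'll close the fingers and start a small test twist.

Emit:
step_arm(steps=[[[0, 0.1, 0], [0, 0, 0]], [[0, 0, 0], [0, 0, 0]], [[0, 0, 0], [0, 0, 0]], [[0, 0, 0], [0, 0, 0]], [[0, 0, 0], [0, 0, 0]], [[0, 0, 0], [0, 0, 0]]], claw=-1, grip_force=45)

```text
clock: 11.55
tool_pos: [0.5897, -0.0817, 0.1659]
eef_rot: [0.821, 0.509, 0.245, 0.08]
contact_force: [-2.3, 0.9, 1.8]
opening: 0.55
finger_force: 45.0
```

Emit:
step_arm(steps=[[[0, 0, -0.03], [0, 0, -5]], [[0, 0, -0.03], [0, 0, -5]], [[0, 0, -0.03], [0, 0, -5]], [[0, 0, -0.03], [0, 0, -5]]])

```text
clock: 12.05
tool_pos: [0.5888, -0.0818, 0.1669]
eef_rot: [0.72, 0.645, 0.227, 0.121]
contact_force: [-3.2, 0.0, 3.2]
opening: 0.547
finger_force: 45.0
```

```bash
cat > chk.py <<'E'
from h import *
from plant import sensors
s=sensors.get_state();T=Ro.from_quat(s['eef_rot'])
print(s['clock'],s['q'].round(2),'phi',round(phi_now(T),1),'F tool',T.inv().apply(s['contact_force']).round(1),'M tool',T.inv().apply(s['moment']).round(2),'open',s['opening'],'ff',s['finger_force'])
d=s['tool_pos']-top;print('h',d@a,'e1',d@e1,'e2',d@e2)
E
python3 chk.py
```

```text
12.05 [ 0.54  0.73 -0.59  2.18  2.34  0.26 -2.25] phi -19.7 F tool [ 0.4 -1.3 -4.3] M tool [ 0.71 -0.2   0.09] open 0.5467456248436406 ff 45.00181317329407
h -0.003730043240561795 e1 -0.0018005671374782864 e2 0.0014890526072453899
```

Emit:
step_arm(steps=[[[0, 0, -0.07], [0, 0, -10]], [[0, 0, -0.07], [0, 0, -10]], [[0, 0, -0.07], [0, 0, -10]], [[0, 0, -0.07], [0, 0, -10]], [[0, 0, -0.07], [0, 0, -10]], [[0, 0, -0.07], [0, 0, -10]]])

```text
clock: 12.8
tool_pos: [0.5867, -0.0821, 0.1702]
eef_rot: [0.299, 0.919, 0.136, 0.218]
contact_force: [-0.4, 0.7, -0.6]
opening: 0.544
finger_force: 45.0
```

```bash
python3 chk.py
python3 - <<'E'
from h import *
from plant import vision
d=vision.snapshot('wrist');cv2.imwrite('pics/w4.png',d['img'][...,::-1])
E
```

```text
12.8 [ 0.44  0.69 -0.42  2.19  2.82  0.19 -1.69] phi 40.4 F tool [0.9 0.1 0.4] M tool [0.48 0.43 0.03] open 0.5438152216388034 ff 44.99697268009186
h 0.00017494465527332335 e1 -0.0019474205971824904 e2 0.0016770257801065939
```

View pics/w4.png

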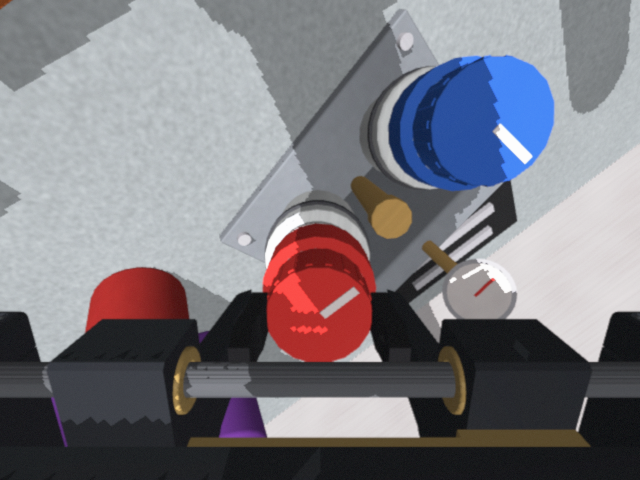

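The stripe still points the same way in the gripper frame, ending at (357,292), so the cap has turned with the jaws by 80° without slipping. Continuing.

Emit:
step_arm(steps=[[[0, 0, -0.067], [0, 0, -10]], [[0, 0, -0.067], [0, 0, -10]], [[0, 0, -0.067], [0, 0, -10]], [[0, 0, -0.067], [0, 0, -10]], [[0, 0, -0.067], [0, 0, -10]], [[0, 0, -0.067], [0, 0, -10]], [[0, 0, -0.067], [0, 0, -10]]])

```text
clock: 13.72
tool_pos: [0.5843, -0.083, 0.1737]
eef_rot: [-0.28, 0.925, -0.014, 0.256]
contact_force: [1.4, 0.0, -5.1]
opening: 0.548
finger_force: 45.0
```

```bash
python3 chk.py
```

```text
13.725 [ 0.34  0.67 -0.25  2.19  3.39  0.19 -1.06] phi 110.3 F tool [1.4 0.2 5.1] M tool [-0.29  0.82  0.08] open 0.5477519938387353 ff 44.9957138299942
h 0.004503732139444969 e1 -0.002407304170046109 e2 0.0013450009373867692
```

Emit:
step_arm(steps=[[[0, 0, -0.07], [0, 0, -10]], [[0, 0, -0.07], [0, 0, -10]], [[0, 0, -0.07], [0, 0, -10]], [[0, 0, -0.07], [0, 0, -10]], [[0, 0, -0.07], [0, 0, -10]], [[0, 0, -0.07], [0, 0, -10]], [[0, 0, -0.07], [0, 0, -10]]])

```text
clock: 14.6
tool_pos: [0.5823, -0.0838, 0.1782]
eef_rot: [0.76, -0.597, 0.159, -0.202]
contact_force: [0.1, -0.6, -1.1]
opening: 0.545
finger_force: 45.0
```

```bash
python3 chk.py
cat > lift.py <<'E'
from sim import *
q=sensors.get_state()['q']
for n in (0,1):
  print(simrows(q,[[[0,0,-.07],[0,0,-10]]]*n+[[[0,0,-1]],][:0]+[[[0,0,-1],[0,0,0]]]*5).round(2))
E
python3 lift.py
```

```text
14.6 [ 0.19  0.65 -0.02  2.2   3.92  0.27 -0.39] phi -179.7 F tool [0.6 0.6 0.9] M tool [-0.73  0.01 -0.04] open 0.5445194668642411 ff 44.996631145477295
h 0.009488759224860541 e1 -0.001989140392209026 e2 0.0010480363696655686
[ 0.3   0.55 -0.14  2.24  4.01  0.18 -0.45]
[ 0.27  0.54 -0.1   2.24  4.09  0.2  -0.36]
```

Emit:
step_arm(steps=[[[0, 0, -0.07], [0, 0, -10]], [[0, 0, -0.2], [0, 0, 0]], [[0, 0, -0.2], [0, 0, 0]], [[0, 0, 0], [0, 0, 0]]])

```text
clock: 15.1
tool_pos: [0.5801, -0.0843, 0.183]
eef_rot: [0.808, -0.53, 0.176, -0.189]
contact_force: [-0.5, -1.2, -1.2]
opening: 0.549
finger_force: 45.0
```

```bash
python3 chk.py
```

```text
15.1 [ 0.17  0.64  0.02  2.21  3.99  0.29 -0.29] phi -170.0 F tool [0.8 1.4 0.6] M tool [-0.92 -0.11  0.04] open 0.5486197213134788 ff 44.99990165233612
h 0.014736531925160265 e1 -0.001559229214141756 e2 0.001035077114102708
```

Emit:
step_arm(steps=[[[0, 0, -1], [0, 0, 0]], [[0, 0, -1], [0, 0, 0]], [[0, 0, -1], [0, 0, 0]], [[0, 0, -1], [0, 0, 0]], [[0, 0, -1], [0, 0, 0]], [[0, 0, 0], [0, 0, 0]]])

```text
clock: 15.85
tool_pos: [0.5561, -0.0905, 0.2276]
eef_rot: [0.808, -0.529, 0.177, -0.189]
contact_force: [0.1, -0.2, -1.9]
opening: 0.543
finger_force: 45.0
```

```bash
python3 chk.py
cat > tr.py <<'E'
from sim import *
s=sensors.get_state();q0=s['q'];off=fk(q0,SG,L)[0]-s['tool_pos']
G=np.array([.412,-.266,.20])
for yaw in range(-180,180,30):
    c,n=np.cos(np.radians(yaw)),np.sin(np.radians(yaw));y=np.array([c,n,0]);z=np.array([0,0,-1.])
    R=Ro.from_matrix(np.c_[np.cross(y,z),y,z])
    P,Rc=fk(q0,SG,L);w=np.degrees((Rc.inv()*R).magnitude());N=int(w/8)+6
    q=simrows(q0,lerp(q0,G+off,R,N));e=err(q,G+off,R)
    q2=simrows(q,[[[0,0,1.4],[0,0,0]]]*10);print(yaw,round(w),N,q.round(2),e,q2.round(2),err(q2,G+off-[0,0,.14],R))
E
python3 tr.py
```

```text
15.85 [ 0.33  0.53 -0.18  2.22  4.08  0.15 -0.36] phi -169.9 F tool [0.  0.9 1.6] M tool [-0.67 -0.21  0.05] open 0.5433723211565801 ff 44.99972462654114
h 0.06574128267586098 e1 -0.0006480707712211639 e2 0.0005995282795667661
-180 39 10 [ 1.79  0.92 -1.47  2.06  4.14  0.04 -0.48] (np.float64(304.3), np.float64(76.7)) [ 1.42  0.86 -1.12  1.91  4.02  0.24 -0.43] (np.float64(437.6), np.float64(76.7))
-150 32 9 [ 1.79  0.9  -1.47  2.07  4.14  0.04  0.05] (np.float64(303.2), np.float64(75.8)) [ 1.41  0.85 -1.11  1.92  4.01  0.24  0.11] (np.float64(436.0), np.float64(75.8))
-120 48 11 [ 1.79  0.89 -1.47  2.07  4.14  0.04  0.58] (np.float64(302.6), np.float64(75.3)) [ 1.4   0.83 -1.1   1.92  4.01  0.24  0.63] (np.float64(435.6), np.float64(75.3))
-90 73 15 [ 1.78  0.89 -1.47  2.07  4.14  0.04  1.1 ] (np.float64(302.5), np.float64(75.2)) [ 1.39  0.83 -1.1   1.92  4.01  0.24  1.16] (np.float64(435.9), np.float64(75.2))
-60 100 18 [ 1.78  0.88 -1.47  2.07  4.14  0.04  1.63] (np.float64(302.4), np.float64(75.1)) [ 1.39  0.83 -1.1   1.92  4.01  0.24  1.68] (np.float64(436.0), np.float64(75.1))

[... 510 characters left out ...]
.7))
60 145 24 [ 0.3   0.4   0.25  2.04  2.98  0.04 -1.43] (np.float64(230.4), np.float64(44.2)) [ 0.43  0.67  0.14  1.88  3.    0.15 -1.45] (np.float64(330.4), np.float64(44.2))
90 116 20 [ 1.36  0.52 -1.17  2.06  3.78  0.04 -1.71] (np.float64(307.1), np.float64(58.9)) [ 0.9   0.63 -0.73  1.91  3.69  0.18 -1.66] (np.float64(433.7), np.float64(58.9))
120 88 16 [ 1.79  0.94 -1.47  2.05  4.14  0.04 -1.54] (np.float64(305.5), np.float64(77.9)) [ 1.42  0.89 -1.14  1.89  4.02  0.23 -1.49] (np.float64(439.9), np.float64(77.9))
150 61 13 [ 1.79  0.93 -1.47  2.05  4.14  0.04 -1.01] (np.float64(305.1), np.float64(77.4)) [ 1.42  0.88 -1.13  1.9   4.02  0.23 -0.96] (np.float64(439.0), np.float64(77.4))
```

```bash
cat > tr2.py <<'E'
from sim import *
import contextlib,io
s=sensors.get_state();q0=s['q'];off=fk(q0,SG,L)[0]-s['tool_pos']
G=np.array([.412,-.266,.22])
A=np.array([.25,.35,-.1,2.15,3.1,.35,.3]);B=np.array([.2,.3,0,2.1,1.6,.5,1.3]);C=np.array([.35,.25,0,2.1,.2,.8,1.9])
o=rows([q0,A,B,C],[7,10,9])
q=q0
for i,r_ in enumerate(o):
    q=simrows(q,[r_])
    if i in(6,16,25):print(i,q.round(2),fk(q,SG,L)[0].round(3))
for yaw in range(-180,180,30):
    c,n=np.cos(np.radians(yaw)),np.sin(np.radians(yaw));y=np.array([c,n,0]);z=np.array([0,0,-1.])
    R=Ro.from_matrix(np.c_[np.cross(y,z),y,z])
    w=np.degrees((fk(q,SG,L)[1].inv()*R).magnitude())
    if w<100:
        N=int(w/8)+6;k=simrows(q,lerp(q,G+off,R,N));q2=simrows(k,[[[0,0,1.6],[0,0,0]]]*10);print(yaw,round(w),N,k.round(2),err(k,G+off,R),q2.round(2),err(q2,G+off-[0,0,.16],R))
E
python3 tr2.py
```

```text
model err [0.001 0.    0.002] 2.1
[[1.3, -2.4, -1.1], [3.3, 2.4, 1.8]] [ 0.575 -0.094  0.253] 4.5
[[1.4, -2.4, -1.1], [3.3, 2.7, 1.7]] [ 0.591 -0.1    0.277] 4.6
[[1.6, -2.4, -1.1], [3.3, 3.0, 1.7]] [ 0.607 -0.109  0.303] 4.8
[[1.8, -2.4, -1.1], [3.2, 3.3, 1.7]] [ 0.62  -0.119  0.33 ] 4.9
[[1.9, -2.4, -1.1], [3.0, 3.6, 1.7]] [ 0.631 -0.131  0.358] 5.0
[[2.1, -2.3, -1.1], [2.8, 3.8, 1.7]] [ 0.639 -0.146  0.386] 5.0
[[2.2, -2.2, -1.1], [2.5, 4.0, 1.7]] [ 0.643 -0.161  0.415] 5.1
[[2.1, -0.2, -0.2], [-0.1, 3.7, 2.2]] [ 0.641 -0.181  0.422] 4.3
[[2.1, 0.0, -0.2], [-0.4, 3.7, 2.2]] [ 0.637 -0.201  0.429] 4.3
[[2.1, 0.2, -0.2], [-0.8, 3.7, 2.2]] [ 0.629 -0.22   0.433] 4.4
[[2.0, 0.4, -0.2], [-1.2, 3.6, 2.2]] [ 0.62  -0.238  0.436] 4.4
[[2.0, 0.6, -0.2], [-1.6, 3.5, 2.2]] [ 0.608 -0.255  0.437] 4.4
[[1.9, 0.8, -0.2], [-1.9, 3.3, 2.2]] [ 0.594 -0.27   0.436] 4.4
[[1.8, 1.0, -0.2], [-2.3, 3.1, 2.2]] [ 0.579 -0.283  0.433] 4.4
[[1.6, 1.2, -0.2], [-2.7, 2.8, 2.1]] [ 0.562 -0.293  0.429] 4.4
[[1.4, 1.3, -0.2], [-3.0, 2.5, 2.1]] [ 0.545 -0.3    0.423] 4.4
[[1.2, 1.5, -0.2], [-3.3, 2.1, 2.1]] [ 0.
[... 1119 characters left out ...]
p.float64(0.0), np.float64(0.0))
60 72 15 [ 0.45  0.53  0.06  1.99 -0.06  0.6   1.6 ] (np.float64(0.0), np.float64(0.0)) [ 0.48  0.83  0.02  2.09 -0.08  0.21  1.62] (np.float64(0.0), np.float64(0.0))
90 60 13 [ 0.08  0.62  0.67  1.99 -0.59  0.72  2.66] (np.float64(0.0), np.float64(0.8)) [ 0.36  0.84  0.21  2.09 -0.62  0.26  2.66] (np.float64(0.0), np.float64(0.9))
120 60 13 [-0.79 -0.11  0.83  2.27  0.7   0.11  2.16] (np.float64(330.5), np.float64(61.2)) [-0.09  0.26  0.26  2.22  0.5   0.04  2.34] (np.float64(336.4), np.float64(49.1))
150 72 15 [0.21 0.34 0.37 2.03 2.96 0.04 0.16] (np.float64(256.7), np.float64(49.3)) [0.4  0.63 0.18 1.83 2.99 0.15 0.13] (np.float64(382.1), np.float64(49.3))
```

```bash
cat > tr3.py <<'E'
from sim import *
import contextlib,io
s=sensors.get_state();q0=s['q'];off=fk(q0,SG,L)[0]-s['tool_pos']
G=np.array([.412,-.266,.22])
def Rv(yaw):
    y=np.array([np.cos(np.radians(yaw)),np.sin(np.radians(yaw)),0]);z=np.array([0,0,-1.]);return Ro.from_matrix(np.c_[np.cross(y,z),y,z])
if __name__=='__main__':
  for q6 in (.5,.7):
    for q7 in (-.4,.3,1,1.6):
      A=np.array([.25,.35,-.1,2.15,3.1,q6-.1,-.36+(q7+.36)*.25]);B=np.array([.25,.3,0,2.1,1.6,q6,-.36+(q7+.36)*.6]);C=np.array([.35,.3,0,2.1,.3,.7,q7])
      with contextlib.redirect_stdout(io.StringIO()):o=rows([q0,A,B,C],[8,10,10])
      q=q0;print(q6,q7,'maxrot',max(np.linalg.norm(r[1]) for r in o))
      for i,r_ in enumerate(o):
        q=simrows(q,[r_])
        if i in(7,17,27):print('  ',i,q.round(2),fk(q,SG,L)[0].round(3))
      y=fk(q,SG,L)[1].as_matrix()[:,1];yaw=np.degrees(np.arctan2(y[1],y[0]))
      k=simrows(q,lerp(q,G+off,Rv(yaw),8));q2=simrows(k,[[[0,0,1.6],[0,0,0]]]*10);print('  yaw',yaw.round(),k.round(2),err(k,G+off,Rv(yaw)),q2.round(2),err(q2,G+off-[0,0,.16],Rv(yaw)))
E
python3 tr3.py
```

```text
0.5 -0.4 maxrot 9.080748867797192
   7 [ 0.07  0.35  0.15  2.15  3.32  0.4  -0.63] [ 0.651 -0.165  0.428]
   17 [-0.47  0.49  1.11  2.1   1.95  0.04 -0.82] [ 0.504 -0.351  0.434]
   27 [-0.3   0.35  0.88  2.11  0.38  0.62 -0.51] [ 0.33  -0.31   0.365]
  yaw -39.0 [ 0.34  0.54  0.24  1.99 -0.22  0.62  0.05] (np.float64(0.0), np.float64(0.0)) [ 0.43  0.83  0.1   2.09 -0.32  0.22  0.13] (np.float64(0.0), np.float64(0.0))
0.5 0.3 maxrot 7.880355321938218
   7 [ 0.04  0.35  0.2   2.14  3.37  0.4  -0.51] [ 0.652 -0.165  0.429]
   17 [-0.46  0.48  1.09  2.09  2.24  0.04 -0.69] [ 0.514 -0.349  0.439]
   27 [-0.35  0.46  0.91  2.11  0.75  0.47 -0.13] [ 0.38  -0.352  0.378]
  yaw 1.0 [ 0.46  0.53  0.06  1.99 -0.05  0.6   0.58] (np.float64(0.0), np.float64(0.0)) [ 0.48  0.83  0.02  2.09 -0.08  0.21  0.59] (np.float64(0.0), np.float64(0.0))
0.5 1 maxrot 6.712674578735364
   7 [-0.01  0.36  0.25  2.15  3.41  0.41 -0.38] [ 0.651 -0.164  0.429]
   17 [-0.47  0.48  1.09  2.1   2.46  0.04 -0.5 ] [ 0.517 -0.341  0.435]
   27 [-0.58  0.9   1.51  2.1   1.74  0.04 -0.45] [ 0.448 -0.401  0.47 ]
  yaw 22.0
[... 1551 characters left out ...]
65  0.04  0.27] [ 0.452 -0.39   0.469]
   27 [-0.03  0.32  0.51  2.11  0.22  0.65  1.08] [ 0.35  -0.257  0.324]
  yaw 44.0 [ 0.37  0.54  0.18  1.99 -0.17  0.61  1.45] (np.float64(0.0), np.float64(0.0)) [ 0.45  0.83  0.07  2.09 -0.24  0.22  1.51] (np.float64(0.0), np.float64(0.0))
0.7 1.6 maxrot 6.747592163134935
   7 [-0.04  0.36  0.31  2.15  3.31  0.61 -0.16] [ 0.673 -0.174  0.483]
   17 [-0.56  0.62  1.35  2.1   2.09  0.04  0.2 ] [ 0.469 -0.387  0.47 ]
   27 [-0.28  0.52  0.75  2.12  0.72  0.5   1.2 ] [ 0.388 -0.322  0.324]
  yaw 85.0 [ 0.51  0.53 -0.03  1.99  0.03  0.6   1.95] (np.float64(0.0), np.float64(0.0)) [ 0.5   0.83 -0.01  2.09  0.04  0.21  1.94] (np.float64(0.0), np.float64(0.0))
```

Run:
```python
from tr3 import *
A=np.array([.25,.35,-.1,2.15,3.1,.6,-.37]);B=np.array([.25,.3,0,2.1,1.6,.7,-.38]);C=np.array([.35,.3,0,2.1,.3,.7,-.4])
o=rows([q0,A,B,C],[8,10,10])
```

```text
model err [0.001 0.    0.002] 2.1
[[0.9, -3.0, -1.0], [4.7, 1.6, 6.3]] [ 0.579 -0.089  0.255] 8.0
[[1.0, -3.2, -1.0], [5.0, 1.7, 6.2]] [ 0.6   -0.091  0.282] 8.1
[[1.0, -3.4, -1.0], [5.2, 1.9, 6.1]] [ 0.62  -0.096  0.312] 8.2
[[1.0, -3.5, -1.0], [5.4, 2.0, 5.9]] [ 0.638 -0.105  0.344] 8.3
[[1.0, -3.6, -0.9], [5.6, 2.1, 5.8]] [ 0.653 -0.118  0.377] 8.4
[[1.0, -3.7, -0.9], [5.8, 2.2, 5.7]] [ 0.664 -0.134  0.412] 8.4
[[1.0, -3.8, -0.9], [5.9, 2.3, 5.6]] [ 0.671 -0.153  0.447] 8.5
[[1.0, -3.9, -0.9], [6.0, 2.4, 5.5]] [ 0.673 -0.174  0.483] 8.5
[[2.8, -1.7, -0.2], [2.8, 4.9, 7.0]] [ 0.664 -0.205  0.488] 9.0
[[2.8, -1.7, -0.2], [2.8, 4.9, 7.0]] [ 0.653 -0.235  0.492] 9.0
[[2.7, -1.7, -0.2], [2.9, 4.9, 7.0]] [ 0.637 -0.263  0.494] 9.0
[[2.6, -1.8, -0.1], [2.9, 4.8, 7.0]] [ 0.619 -0.289  0.493] 9.0
[[2.6, -1.8, -0.1], [2.9, 4.8, 7.1]] [ 0.598 -0.313  0.489] 9.0
[[2.5, -1.8, -0.1], [2.9, 4.8, 7.1]] [ 0.575 -0.332  0.484] 9.0
[[2.5, -1.7, -0.1], [2.9, 4.8, 7.1]] [ 0.55  -0.348  0.476] 9.0
[[2.4, -1.7, -0.1], [2.8, 4.8, 7.1]] [ 0.525 -0.36   0.466] 9.0
[[2.4, -1.7, -0.1], [2.8, 4.8, 7.1]] [ 0.499 -0.367  0.455] 9.0
[[2.3, -1.6, -0.1], [2.7, 4.8, 7.1]] [ 0.474 -0.369  0.442] 9.0
[[2.5, -1.2, 0.1], [1.9, 4.8, 6.1]] [ 0.453 -0.367  0.425] 8.0
[[2.4, -1.2, 0.1], [1.9, 4.8, 6.1]] [ 0.433 -0.361  0.408] 8.0
[[2.3, -1.1, 0.1], [1.9, 4.7, 6.1]] [ 0.416 -0.352  0.391] 8.0
[[2.3, -1.1, 0.1], [1.9, 4.7, 6.2]] [ 0.4   -0.34   0.376] 8.0
[[2.2, -1.0, 0.1], [1.9, 4.7, 6.2]] [ 0.387 -0.326  0.361] 8.0
[[2.2, -1.0, 0.1], [1.8, 4.6, 6.2]] [ 0.376 -0.309  0.348] 8.0
[[2.1, -0.9, 0.1], [1.8, 4.6, 6.2]] [ 0.368 -0.291  0.336] 8.0
[[2.1, -0.9, 0.1], [1.8, 4.6, 6.3]] [ 0.363 -0.271  0.326] 8.0
[[2.1, -0.8, 0.0], [1.7, 4.6, 6.3]] [ 0.362 -0.25   0.317] 8.0
[[2.1, -0.8, 0.0], [1.7, 4.6, 6.3]] [ 0.363 -0.229  0.311] 8.0
```

Emit:
step_arm(steps=[[[0.9, -3.0, -1.2], [4.7, 1.6, 6.3]], [[1.0, -3.2, -1.2], [5.0, 1.7, 6.2]], [[1.0, -3.4, -1.0], [5.2, 1.9, 6.1]], [[1.0, -3.5, -1.0], [5.4, 2.0, 5.9]], [[1.0, -3.6, -0.9], [5.6, 2.1, 5.8]], [[1.0, -3.7, -0.9], [5.8, 2.2, 5.7]], [[1.0, -3.8, -0.9], [5.9, 2.3, 5.6]], [[1.0, -3.9, -0.9], [6.0, 2.4, 5.5]]])

```text
clock: 16.85
tool_pos: [0.6763, -0.1791, 0.4776]
eef_rot: [-0.377, 0.724, -0.379, 0.437]
contact_force: [1.1, -0.1, -1.9]
opening: 0.546
finger_force: 45.0
```

Run:
```python
from tr3 import *
print(s['clock'],q0.round(2),s['tool_pos'].round(3),s['opening'],off.round(3))
B=np.array([q0[0],.3,q0[2],2.1,1.6,.7,-.4]);C=np.array([.3,.3,.1,2.1,.3,.7,-.4])
o=rows([q0,B,C],[10,10]);print(simrows(q0,o[:10]).round(2),simrows(q0,o).round(2))
```

```text
16.85 [ 0.    0.37  0.22  2.21  3.15  0.66 -0.47] [ 0.676 -0.179  0.478] 0.5462883743232348 [-0.022 -0.002 -0.014]
model err [-0.022 -0.002 -0.014] 5.3
[[2.4, -2.0, -0.1], [3.2, 4.6, 6.7]] [ 0.649 -0.209  0.476] 8.8
[[2.3, -2.0, -0.1], [3.1, 4.6, 6.8]] [ 0.639 -0.236  0.486] 8.7
[[2.2, -1.9, -0.1], [3.0, 4.6, 6.8]] [ 0.625 -0.261  0.492] 8.7
[[2.2, -1.8, -0.1], [2.9, 4.5, 6.9]] [ 0.609 -0.284  0.496] 8.7
[[2.1, -1.7, -0.1], [2.8, 4.5, 6.9]] [ 0.591 -0.304  0.497] 8.7
[[2.1, -1.6, -0.1], [2.6, 4.5, 7.0]] [ 0.571 -0.32   0.494] 8.7
[[2.0, -1.4, -0.2], [2.5, 4.6, 7.0]] [ 0.55  -0.333  0.489] 8.7
[[2.0, -1.3, -0.2], [2.3, 4.6, 7.0]] [ 0.529 -0.341  0.482] 8.7
[[2.0, -1.2, -0.2], [2.1, 4.7, 7.1]] [ 0.508 -0.345  0.472] 8.7
[[2.1, -1.0, -0.3], [1.9, 4.7, 7.0]] [ 0.488 -0.345  0.46 ] 8.7
[[2.6, -1.6, 0.5], [2.3, 5.1, 6.2]] [ 0.464 -0.349  0.442] 8.4
[[2.5, -1.6, 0.5], [2.3, 5.0, 6.3]] [ 0.441 -0.348  0.423] 8.4
[[2.3, -1.5, 0.5], [2.3, 5.0, 6.3]] [ 0.42  -0.344  0.405] 8.4
[[2.2, -1.4, 0.4], [2.2, 4.9, 6.4]] [ 0.401 -0.337  0.388] 8.4
[[2.1, -1.4, 0.4], [2.2, 4.9, 6.4]] [ 0.385 -0.327  0.371] 8.4
[[2.0, -1.3, 0.4], [2.1, 4.9, 6.5]] [ 0.372 -0.314  0.356] 8.4
[[1.9, -1.2, 0.3], [2.1, 4.8, 6.5]] [ 0.362 -0.298  0.342] 8.4
[[1.8, -1.1, 0.3], [2.0, 4.8, 6.6]] [ 0.355 -0.282  0.331] 8.4
[[1.8, -0.9, 0.2], [1.9, 4.8, 6.6]] [ 0.352 -0.264  0.321] 8.4
[[1.8, -0.8, 0.2], [1.9, 4.8, 6.6]] [ 0.352 -0.246  0.314] 8.4
[-0.24  0.34  0.57  2.1   1.58  0.55 -0.4 ] [ 0.15  0.31  0.32  2.1   0.19  0.68 -0.27]
```

Emit:
step_arm(steps=[[[2.4, -2.0, -0.1], [3.2, 4.6, 6.7]], [[2.3, -2.0, -0.1], [3.1, 4.6, 6.8]], [[2.2, -1.9, -0.1], [3.0, 4.6, 6.8]], [[2.2, -1.8, -0.1], [2.9, 4.5, 6.9]], [[2.1, -1.7, -0.1], [2.8, 4.5, 6.9]], [[2.1, -1.6, -0.1], [2.6, 4.5, 7.0]], [[2.0, -1.4, -0.2], [2.5, 4.6, 7.0]], [[2.0, -1.3, -0.2], [2.3, 4.6, 7.0]], [[2.0, -1.2, -0.2], [2.1, 4.7, 7.1]], [[2.1, -1.0, -0.3], [1.9, 4.7, 7.0]]])

```text
clock: 18.1
tool_pos: [0.5185, -0.3515, 0.4603]
eef_rot: [0.353, 0.807, -0.315, 0.352]
contact_force: [-0.1, -0.8, -1.4]
opening: 0.545
finger_force: 45.0
```

Emit:
step_arm(steps=[[[2.6, -1.6, 0.5], [2.3, 5.1, 6.2]], [[2.5, -1.6, 0.5], [2.3, 5.0, 6.3]], [[2.3, -1.5, 0.5], [2.3, 5.0, 6.3]], [[2.2, -1.4, 0.4], [2.2, 4.9, 6.4]], [[2.1, -1.4, 0.4], [2.2, 4.9, 6.4]], [[2.0, -1.3, 0.4], [2.1, 4.9, 6.5]], [[1.9, -1.2, 0.3], [2.1, 4.8, 6.5]], [[1.8, -1.1, 0.3], [2.0, 4.8, 6.6]]])

```text
clock: 19.1
tool_pos: [0.3803, -0.2861, 0.3355]
eef_rot: [0.789, 0.591, -0.12, 0.114]
contact_force: [0.3, -0.2, -1.3]
opening: 0.547
finger_force: 45.0
```

Run:
```python
from tr3 import *
print(s['clock'],q0.round(2),s['tool_pos'].round(3),s['opening'],off.round(3))
G[2]=.18
Rn=Ro.from_quat(s['eef_rot']);y=Rn.as_matrix()[:,1];yaw=np.degrees(np.arctan2(y[1],y[0]));print(yaw,Rn.as_matrix()[:,2])
w=(Rn.inv()*Rv(yaw)).as_rotvec();n=6;Pp=s['tool_pos'];Rp=Rn;o=[]
for i in range(1,n+1):
    R2=Rn*Ro.from_rotvec(w*i/n);P2=s['tool_pos']+(G-s['tool_pos'])*i/n
    o.append([(Rp.inv().apply(P2-Pp)*100).round(1).tolist(),np.degrees((Rp.inv()*R2).as_rotvec()).round(1).tolist()]);print(o[-1]);Rp,Pp=R2,P2
print(simrows(q0,o).round(2))
```

```text
19.1 [-0.03  0.36  0.49  2.01  0.23  0.74 -0.02] [ 0.38  -0.286  0.336] 0.5474444581247843 [-0.002  0.017 -0.001]
-15.988213970627587 [-0.05369884 -0.32229655 -0.94511447]
[[1.3, 0.3, 2.3], [0.4, 3.2, -0.1]]
[[1.2, 0.3, 2.4], [0.4, 3.2, -0.1]]
[[1.0, 0.3, 2.4], [0.4, 3.2, -0.1]]
[[0.9, 0.4, 2.5], [0.4, 3.2, -0.1]]
[[0.8, 0.4, 2.5], [0.4, 3.2, -0.1]]
[[0.6, 0.4, 2.6], [0.4, 3.2, -0.1]]
[ 0.37  0.61  0.14  2.05 -0.13  0.51  0.32]
```

Emit:
step_arm(steps=[[[1.3, 0.3, 2.3], [0.4, 3.2, -0.1]], [[1.2, 0.3, 2.4], [0.4, 3.2, -0.1]], [[1.0, 0.3, 2.4], [0.4, 3.2, -0.1]], [[0.9, 0.4, 2.5], [0.4, 3.2, -0.1]], [[0.8, 0.4, 2.5], [0.4, 3.2, -0.1]], [[0.6, 0.4, 2.6], [0.4, 3.2, -0.1]], [[0, 0, 0], [0, 0, 0]]])

```text
clock: 19.98
tool_pos: [0.4112, -0.2664, 0.1791]
eef_rot: [0.797, 0.604, -0.001, -0.003]
contact_force: [-0.4, 1.1, -1.7]
opening: 0.544
finger_force: 45.0
```

```bash
cat > pl.py <<'E'
from tr3 import *
import sys
from h import rel
G[2]=float(sys.argv[1]);print(s['clock'],q0.round(2),s['tool_pos'].round(4),'tilt',np.degrees(np.arccos(-Ro.from_quat(s['eef_rot']).as_matrix()[2,2])),'F',s['contact_force'].round(1),s['opening'])
y=Ro.from_quat(s['eef_rot']).as_matrix()[:,1];print(rel(s,G,Rv(np.degrees(np.arctan2(y[1],y[0])))))
E
python3 pl.py .075
python3 - <<'E'
from plant import vision
import cv2,pickle
d=vision.snapshot('scene');cv2.imwrite('pics/s5.png',cv2.resize(d['img'][200:400,100:420,::-1],None,fx=2.4,fy=2.4))
E
```

```text
19.975 [ 0.41  0.61  0.12  2.03 -0.14  0.51  0.35] [ 0.4112 -0.2664  0.1791] tilt 0.36392903300980795 F [-0.4  1.1 -1.7] 0.5440810301998992
(array([ 0.04,  0.13, 10.41]), array([-0.3, -0.1, -0. ]))
```

View pics/s5.png

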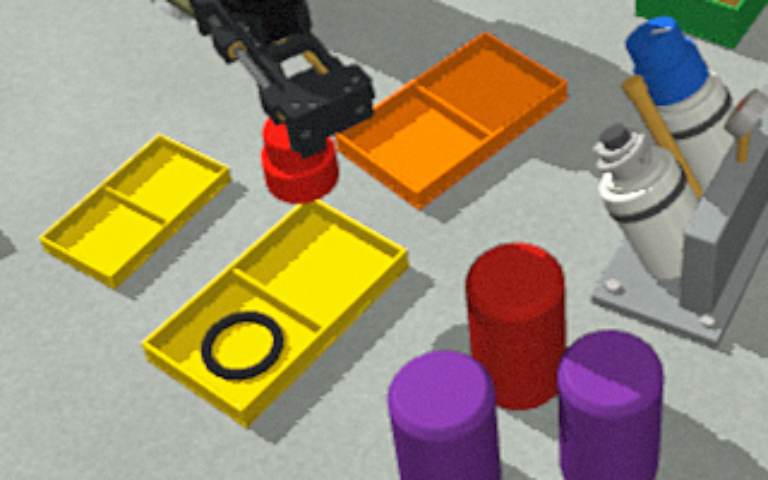

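The cap is held upright above the empty compartment; it appears at (300,165) in the crop, offset by its height. The neck is bare, the blue cap is in place, and the gasket and cartridges are undisturbed. Descending.

Emit:
step_arm(steps=[[[0, 0.1, 1.8], [-0.3, 0, 0]], [[0, 0, 1.8], [0, 0, 0]], [[0, 0, 1.8], [0, 0, 0]], [[0, 0, 1.8], [0, 0, 0]], [[0, 0, 1.6], [0, 0, 0]], [[0, 0, 1.2], [0, 0, 0]], [[0, 0, 0.4], [0, 0, 0]], [[0, 0, 0], [0, 0, 0]]])

```text
clock: 21.02
tool_pos: [0.4137, -0.2665, 0.0766]
eef_rot: [0.796, 0.605, 0.001, 0.001]
contact_force: [-0.9, -0.7, -1.1]
opening: 0.546
finger_force: 45.0
```

```bash
python3 pl.py .059
```

```text
21.025 [ 0.45  0.8   0.05  2.09 -0.17  0.25  0.37] [ 0.4137 -0.2665  0.0766] tilt 0.18348436098707455 F [-0.9 -0.7 -1.1] 0.5459618025125612
(array([ 0.  , -0.18,  1.76]), array([ 0.2, -0. ,  0. ]))
```

Emit:
step_arm(steps=[[[0, -0.1, 0.5], [0, 0, 0]], [[0, 0, 0.4], [0, 0, 0]], [[0, 0, 0.3], [0, 0, 0]], [[0, 0, 0.2], [0, 0, 0]], [[0, 0, 0.1], [0, 0, 0]], [[0, 0, 0], [0, 0, 0]]])

```text
clock: 21.78
tool_pos: [0.4125, -0.2662, 0.0613]
eef_rot: [0.796, 0.605, 0.001, 0.001]
contact_force: [0.5, 0.3, -1.8]
opening: 0.546
finger_force: 45.0
```

```bash
python3 pl.py .059
```

```text
21.775 [ 0.45  0.83  0.04  2.1  -0.17  0.21  0.38] [ 0.4125 -0.2662  0.0613] tilt 0.16818592136739813 F [ 0.5  0.3 -1.8] 0.5462262566529121
(array([ 0.01, -0.06,  0.22]), array([ 0.2, -0.1,  0. ]))
```

Not touching yet; creep down until contact.

Emit:
step_arm(steps=[[[0, 0, 0.1], [0, 0, 0]], [[0, 0, 0.1], [0, 0, 0]], [[0, 0, 0.1], [0, 0, 0]], [[0, 0, 0], [0, 0, 0]]])

```text
clock: 22.28
tool_pos: [0.4126, -0.2662, 0.0582]
eef_rot: [0.796, 0.605, 0.001, 0.001]
contact_force: [0.5, 0.0, -1.3]
opening: 0.548
finger_force: 45.0
```

```bash
python3 pl.py .059
```

```text
22.275 [ 0.45  0.84  0.04  2.1  -0.17  0.2   0.38] [ 0.4126 -0.2662  0.0582] tilt 0.1683869670540433 F [ 0.5  0.  -1.3] 0.5481493615476448
(array([ 0.  , -0.06, -0.08]), array([ 0.2, -0.1,  0. ]))
```

Emit:
step_arm(steps=[[[0, 0, 0.1], [0, 0, 0]], [[0, 0, 0.1], [0, 0, 0]], [[0, 0, 0], [0, 0, 0]]])

```text
clock: 22.65
tool_pos: [0.4125, -0.2662, 0.0562]
eef_rot: [0.796, 0.605, 0.001, 0.001]
contact_force: [0.0, -0.5, -2.2]
opening: 0.548
finger_force: 45.0
```

Emit:
step_arm(steps=[[[0, 0, 0.1], [0, 0, 0]], [[0, 0, 0], [0, 0, 0]]])

```text
clock: 22.9
tool_pos: [0.4127, -0.2661, 0.0559]
eef_rot: [0.796, 0.605, 0.001, 0.001]
contact_force: [-0.3, 1.2, 5.5]
opening: 0.546
finger_force: 45.0
```

Contact felt (+5.5 N). Releasing and withdrawing straight up.

Emit:
step_arm(steps=[[[0, 0, 0], [0, 0, 0]], [[0, 0, 0], [0, 0, 0]]], claw=-1, grip_force=5)

```text
clock: 23.15
tool_pos: [0.4128, -0.2662, 0.0558]
eef_rot: [0.796, 0.605, 0.001, 0.001]
contact_force: [-0.4, 1.2, 5.8]
opening: 0.563
finger_force: 5.0
```

Emit:
step_arm(steps=[[[0, 0, 0], [0, 0, 0]], [[0, 0, 0], [0, 0, 0]], [[0, 0, 0], [0, 0, 0]], [[0, 0, 0], [0, 0, 0]], [[0, 0, -1], [0, 0, 0]], [[0, 0, -2], [0, 0, 0]], [[0, 0, -3], [0, 0, 0]], [[0, 0, -4], [0, 0, 0]], [[0, 0, -4], [0, 0, 0]], [[0, 0, 0], [0, 0, 0]]], claw=1)

```text
clock: 24.4
tool_pos: [0.4136, -0.2672, 0.1983]
eef_rot: [0.796, 0.605, 0.003, 0.004]
contact_force: [-0.2, -0.1, 0.0]
opening: 1.0
finger_force: 0.0
```

Run:
```python
from plant import vision,sensors
import cv2,numpy as np
s=sensors.get_state();print(s['clock'],s['opening'],s['tool_pos'],s['contact_force'])
a=vision.snapshot('scene')['img'][200:400,100:300,::-1];b=vision.snapshot('wrist')['img'][:,:,::-1]
cv2.imwrite('pics/f.png',np.hstack([cv2.resize(a,(400,400)),cv2.resize(b,(400,300))[:].copy() if 0 else cv2.copyMakeBorder(cv2.resize(b,(400,300)),0,100,0,0,0)]))
```

```text
24.4 0.9996035121327725 [ 0.41360624 -0.2672296   0.19832245] [-0.20738428 -0.0951443   0.0234161 ]
```

View pics/f.png

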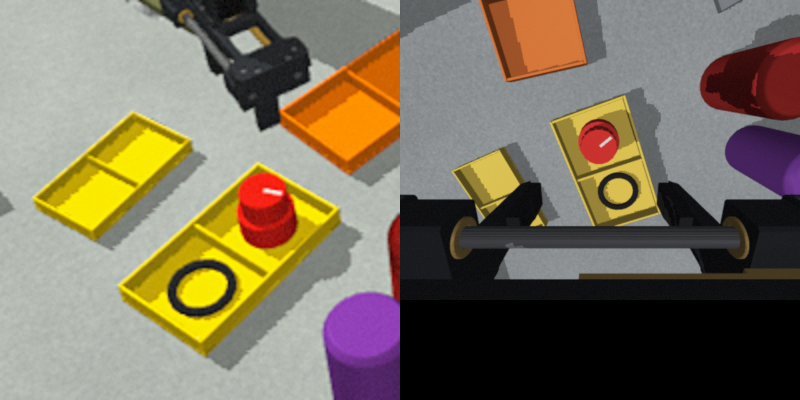

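The cap stands upright at about (267,210) in the empty compartment, near its centre. It is released, and the gasket has not moved.

```bash
python3 -c "
from plant import finish_job;print(finish_job())"
```

```text
the job is handed in; nothing more can be done
None
```

I unscrewed the red cap without forcing it and set it down upright, open side down, near the centre of the tray's empty compartment; the blue cap, gasket and cartridges looked undisturbed in the pictures, and I handed the job in at about 24.5 s (no verdict came back).

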